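Load and index the boring jig

TASK

Slide the jig's keeper open, then put every drill guide that lies on the bench into a seat of its own: rest it in the bore and turn it under light pressure until its ears drop into the keyways and it is fully home, then turn it with its seat until its pointer ear faces the black mark. When all guides are home and facing their marks, slide the keeper fully shut over them; never force a guide, and leave everything else on the bench alone.

Things in the scene. Friction and masses are not known exactly. Their poses are not given: they have to be found in the camera images.
- jig: boring jig fixed to the bench: plywood board 150 (x) by 440 (y) by 18 mm; origin under its middle, x away from the robot at yaw 0, z up. Along y: four metal index seats 100 mm apart, each with its mark, a black line 4 mm wide on the board running out from the seat along the jig's -x. Behind the seats (+x) a steel keeper strip slides along y.
- seat1 (a point): Seat 1 (jig's -y end): centre of the bore's floor, 22 mm above the bench; axes as the jig's. Each seat is a round turret 72 mm across: bore radius 25.5 mm, 12 mm deep, its rim cut right through by two opposite keyways, 19 mm and 12 mm wide. All four seats are alike.
- seat2 (a point): Seat 2: centre of the bore's floor, 22 mm above the bench; axes as the jig's. Each turret turns about its axis with stiff friction (0.3 N m), stays where it is left and has end stops 1.3 rad either side of the mark; angle 0 is the wide keyway facing the mark.
- seat3 (a point): Seat 3: centre of the bore's floor, 22 mm above the bench; axes as the jig's. At the start each turret's wide keyway faces up to 0.8 rad to either side of its mark; this angle is not measured: find it by feel, or see the keyways in the cameras.
- seat4 (a point): Seat 4 (jig's +y end): centre of the bore's floor, 22 mm above the bench; axes as the jig's. Its keyways and turning as for the other seats.
- g1_mid (a point): a loose metal drill guide standing upright; point on its axis half-way up, 26 mm above its underside; x towards the pointer ear, z up. 52 mm high: round foot radius 24 mm up to 12 mm (lowest 2 mm radius 22.5 mm), then a plain round barrel 36 mm across up to 52 mm; dark bore in the top off-centre towards the pointer ear. May be absent; any guide fits any seat. 0.15 to 0.31 kg.
- g1_tip (a point): outer end of guide 1's pointer ear, 34 mm from its axis, 8.5 mm above its underside. The foot has two opposite ears reaching 34 mm from the axis, 5 to 12 mm above the underside: the pointer ear 16 mm wide with a black line on top, the other 9 mm wide
- g2_mid (a point): drill guide 2, same shape as guide 1; point on its axis half-way up, 26 mm above its underside; x towards the pointer ear, z up. Grip a barrel about 42 mm above the underside, so that the fingertips clear the keeper. Ears on a seat's rim: underside 7 mm above the seat's floor, foot loosely centred in the bore. May be absent.
- g2_tip (a point): outer end of guide 2's pointer ear, 34 mm from its axis, 8.5 mm above its underside. The foot has two opposite ears reaching 34 mm from the axis, 5 to 12 mm above the underside: the pointer ear 16 mm wide with a black line on top, the other 9 mm wide
- g3_mid (a point): drill guide 3, same shape as guide 1; point on its axis half-way up, 26 mm above its underside; x towards the pointer ear, z up. With both ears over their keyways (play 1.5 mm each side, about 0.05 rad) a guide drops 7 mm onto the seat's floor; turning it then turns the turret along. May be absent.
- g3_tip (a point): outer end of guide 3's pointer ear, 34 mm from its axis, 8.5 mm above its underside. The foot has two opposite ears reaching 34 mm from the axis, 5 to 12 mm above the underside: the pointer ear 16 mm wide with a black line on top, the other 9 mm wide
- g4_mid (a point): drill guide 4, same shape as guide 1; point on its axis half-way up, 26 mm above its underside; x towards the pointer ear, z up. May be absent.
- g4_tip (a point): outer end of guide 4's pointer ear, 34 mm from its axis, 8.5 mm above its underside. The foot has two opposite ears reaching 34 mm from the axis, 5 to 12 mm above the underside: the pointer ear 16 mm wide with a black line on top, the other 9 mm wide
- keeper (a joint): keeper's travel, m: 0 shut (four tongues lie over the +x edges of the seats; they block empty seats and hold guides down), 0.045 fully open (slid to the jig's -y, tongues between seats). Starts at 0 to 0.008. 1.5 N friction, stays where left. Strip and tongues 36 to 41 mm above the bench: 2 mm above the ears of a guide that is home; they strike one that is not.
- fin (a point): centre of the grip of the keeper's black upright fin, 66 mm above the bench; axes as the jig's. The fin is 36 (x) by 12 (y) mm and stands from 41 to 86 mm above the bench; it moves with the keeper
- offcut: pale wood offcut 90 by 45 by 30 mm, loose; leave alone; origin at its underside
- strip: brown wood strip 160 by 30 by 18 mm, loose; leave alone; origin at its underside
- glue: white glue bottle 60 mm across, 160 mm high, loose; leave alone; origin at its underside
- driver: screwdriver lying; leave alone
- mallet: hammer lying; leave alone
- dowelpot: steel cup 80 mm across, 80 mm high, loose; leave alone; origin at its underside
- tape: yellow tape measure, 30 by 65 by 60 mm high, loose; leave alone; origin at its underside
There are look-alikes about, which are no part of the job. What is shaped like the part that bears g3_mid but red or turquoise is not meant.

How it is judged:
By the outcome, as a careful person would: the job done as asked, in the order asked, and still so for the second after the job is handed in, with the robot touching nothing.
Of guide1, guide2, guide3, guide4 only 3 to 4 are there at a start; the rules pass over those that are not, and their reading is None.
At some moment in a run one of guide1, guide2, guide3, guide4 may be knocked a few centimetres aside while the robot is not near it.
It also fails if it takes over 210 s, if anything falls off the work surface, if the arm or the gripper's body presses on something with over 40 N, if the wrist force passes 120 N, or if a joint passes its speed limit or range.

ROBOT

A 6-joint arm with a two-finger parallel gripper is mounted at the origin on the work surface. World frame = base frame: x ahead of the robot, y to its left, z up, the work surface at z = 0. Lengths are in m, angles in rad, forces in N, time in s.
With the tool pointing down it reaches from about 0.225 to 0.875 m from the base axis. Payload 3.4 kg.
Tool frame: the origin (TCP) lies at the very end of the fingers, on their centre line; the grasp point (between the pads) lies 19 mm behind it; z points along the fingers, y is the direction in which the jaws open and shut (so a half turn about z gives the same grasp; the last joint's range is limited). The gripper opens to 85 mm and grips with 20 to 120 N. Pads are 22 mm wide; open, the fingers measure 114 mm over their backs; the gripper's body (76 mm by 85 mm) begins 54 mm behind the grasp point. The pads swing forward as they close: fully open they stand 13 mm farther back than shut.
Start: joints at [-1.367, 0.276, 1.505, -0, 1.361, -0.121], TCP at [0.183, -0.545, 0.231] pointing down, gripper open.
Joint ranges: [-2.89, 2.89], [-0.75, 2.08], [0.22, 2.7], [-1.18, 4.32], [0.11, 2.71], [-2.7, 2.7]. Speed limits (rad/s): [2.57, 2.57, 3.14, 3.14, 3.14, 3.14].

INTERFACE

Orientations are given as a unit quaternion [w, x, y, z].
In Python, from rig import manip, viewer, job gives the robot as it stands.
- The arm moves only by the shell command python3 -m crank 'ROWS' [OPENING] [FORCE]. ROWS is JSON, a list of rows, each a list of 6 numbers: the shift along the tool's x, y, z in m, then the turn, a rotation vector about the tool's x, y, z in degrees. In form: [[dx, dy, dz, rx, ry, rz], ...]. A call has 1 to 20 rows; each row is the pose to reach, as a shift and turn from the pose measured when the call began, along the tool's axes at that moment; what a row does not reach only later rows make up. A row lasts 1/8 s, in which the tool goes at most 62.5 mm and 10.7 degrees, less where a joint would pass 70% of its speed; a pose out of reach is approached as far as the arm can. A call with a gripper value outside its range is refused whole. OPENING is the opening, from 0 (shut) to 1 (fully open), set as the call begins (- or left out, the last holds). The fingers move at their own pace and stop on an object; FORCE is the grip in N (left out, the last holds). Time passes only in rows, so rows that repeat a pose let the fingers close. It gives the time, the measured TCP pose, the force and the opening at its end, in the units of the state.
- manip.get_state(): the state, without advancing time (a new reading comes with each control period).
- viewer.get_image(name): name is "side" or "top" or "wrist"; returns a dict with "frame" (384x512x3 uint8, blue, green, red), "range_z" (384x512 float32, m along the optical axis (not along the pixel's ray), 0 where there is no reading), "intrinsics" (3x3 intrinsics, pixels), "D" ([k1, k2, p1, p2, k3] as OpenCV has them; the pictures are not rectified), "world_from_camera" (4x4, takes a point from camera to world coordinates); the wrist camera has in their place "mount" (4x4, takes a point from camera to tool coordinates, whose origin is the TCP and whose axes are the flange's). Camera axes: x right, y up, looking along -z (the intrinsics and any distortion apply to the point x, -y, -z); pixel columns grow to the right and rows downward; lengths in m; the calibration is good to about 2 mm. A picture is of the moment at which its call begins: read the wrist's pose just before it.
- job.sign_off(): hands the job in, once; it reports no verdict.
The state is a dict: "clock": time; "qpos": joint angles; "qd": joint speeds; "effort": joint torques, N m; "position": TCP position; "ee_rot": TCP orientation; "contact_force": force on the tool from outside, world axes, zero at the start; "moment": the same for the moment, N m; "width": finger opening in m.
Only numpy, scipy, OpenCV 4.12 (cv2) and the standard library are available. Lean on these libraries where they do the work, as an engineer would, in place of code of your own. Each camera call takes 0.05 s, during which the arm holds its last target. There are 200 camera calls.

## Working session

There is one attempt and no reset: what is moved stays moved. The work goes in short steps, Python scripts to look and compute and a shell command to move; the robot and the scene stay as the last step left them, time stands still between calls to the robot, and variables do not carry over. Pictures are saved under pics/ and viewed, about 12 in all and at most 16, crops included, and the job is handed in when it is done.

```bash
ls; mkdir -p pics
cat > h.py <<'E'
import numpy as np, cv2
from rig import manip, viewer, job
from scipy.spatial.transform import Rotation as R
def T_tool(s):
    q=s['ee_rot']; T=np.eye(4); T[:3,:3]=R.from_quat([q[1],q[2],q[3],q[0]]).as_matrix(); T[:3,3]=s['position']; return T
def grab(name):
    s=manip.get_state(); im=viewer.get_image(name)
    im['T']=T_tool(s)@im['mount'] if name=='wrist' else im['world_from_camera']
    im['T']=np.array(im['T']); im['K']=np.array(im['intrinsics']); im['D']=np.array(im['D'],float)
    return im
def ray(im,uv):
    p=cv2.undistortPoints(np.array(uv,float).reshape(-1,1,2),im['K'],im['D']).reshape(-1,2)
    d=np.c_[p[:,0],-p[:,1],-np.ones(len(p))]
    return im['T'][:3,3], d@im['T'][:3,:3].T
def onplane(im,uv,z):
    o,d=ray(im,uv); return o+d*((z-o[2])/d[:,2])[:,None]
def depthpt(im,uv):
    o,d=ray(im,uv); u=np.array(uv,int).reshape(-1,2); return o+d*im['range_z'][u[:,1],u[:,0]][:,None]
def proj(im,P):
    P=np.atleast_2d(P); c=(P-im['T'][:3,3])@im['T'][:3,:3]
    return cv2.projectPoints(np.c_[c[:,0],-c[:,1],-c[:,2]],np.zeros(3),np.zeros(3),im['K'],im['D'])[0].reshape(-1,2)
def cloud(im):
    h,w=im['range_z'].shape; v,u=np.mgrid[:h,:w]; uv=np.c_[u.ravel(),v.ravel()]
    return depthpt(im,uv).reshape(h,w,3)
E
python3 - <<'E'
from h import *
s=manip.get_state(); print(s)
for n in ['top','side']:
    im=grab(n); cv2.imwrite(f'pics/{n}0.png',cv2.resize(im['frame'],(800,600))); np.save(n+'0.npy',im,allow_pickle=True)
    print(n,im['T'].round(3).tolist(),im['K'][0,0],im['D'])
E
```

```text
pics
{'clock': 0.0, 'qpos': array([-1.36700308e+00,  2.76604770e-01,  1.50614748e+00, -1.54324527e-05,
        1.36070236e+00, -1.20978740e-01]), 'qd': array([ 0.00083464,  0.00081848,  0.00095539,  0.00126475, -0.00055848,
        0.0004312 ]), 'effort': array([ 2.08947880e-03, -4.16779125e+01, -2.45807594e+01, -6.38481310e-05,
        1.08723115e-02, -1.24965911e-05]), 'position': array([ 0.18337013, -0.54441122,  0.23042843]), 'ee_rot': array([-9.29867315e-04,  9.86843652e-01,  1.61674794e-01, -4.60768010e-05]), 'contact_force': array([ 0.12663755,  0.20443924, -0.75872967]), 'moment': array([ 0.0117962,  0.0337324, -0.0282257]), 'width': 0.0854372181323082}
top [[0.023, 0.982, -0.19, 0.288], [-0.999, 0.027, 0.021, 0.049], [0.026, 0.189, 0.982, 1.287], [0.0, 0.0, 0.0, 1.0]] 400.9119307459508 [-0.00235398  0.          0.          0.          0.        ]
side [[-0.992, 0.05, -0.119, 0.33], [-0.127, -0.528, 0.84, 1.553], [-0.021, 0.848, 0.53, 1.045], [0.0, 0.0, 0.0, 1.0]] 469.6006104892804 [-0.10477727  0.          0.          0.          0.        ]
```

View pics/top0.png

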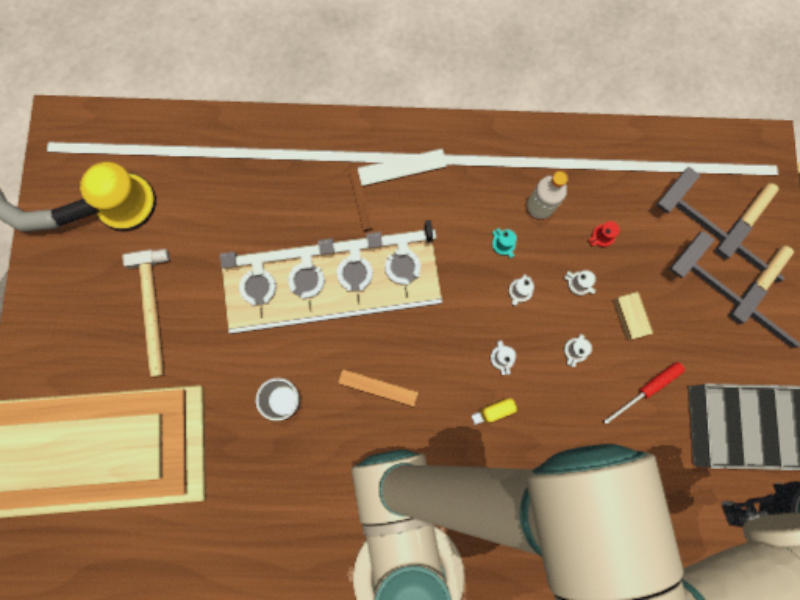

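View pics/side0.png

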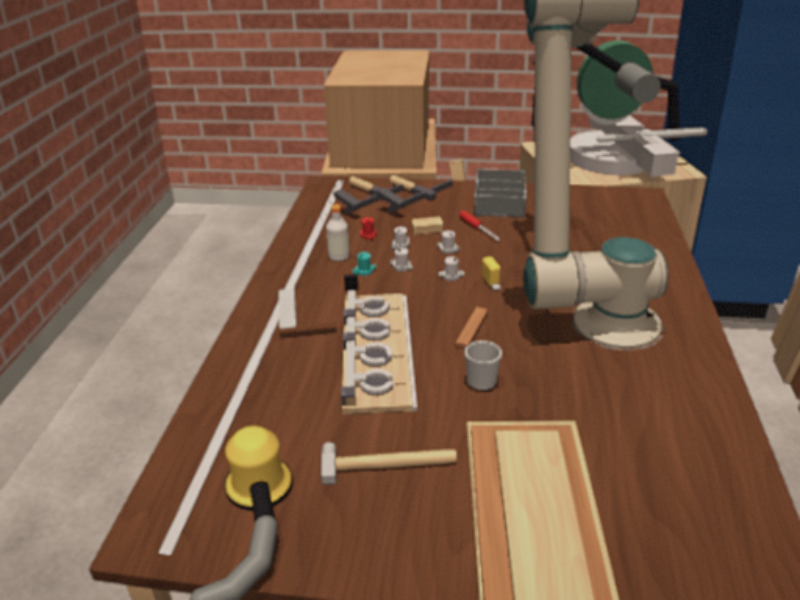

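The top view shows the jig at (220-440, 230-330), with four dark seats at (257,288), (306,281), (354,274) and (402,267) and the fin at (430,231). Four white guides stand at (521,289), (582,282), (503,357) and (578,349). The red and turquoise ones are decoys.

Run:
```python
from h import *
im=np.load('top0.npy',allow_pickle=True).item()
k=.64
px=lambda L:np.array(L)*k
print('seats',onplane(im,px([(257,288),(306,281),(354,274),(402,267)]),.03).round(3).tolist())
print('front corners',onplane(im,px([(229,330),(441,300)]),.018).round(3).tolist())
print('fin',onplane(im,px([(430,231)]),.086).round(3).tolist(), depthpt(im,px([(430,231)])))
print('guides',onplane(im,px([(523,285),(586,282),(506,356),(580,348)]),.052).round(3).tolist())
C=cloud(im); h=C[...,2]; hsv=cv2.cvtColor(im['frame'],cv2.COLOR_BGR2HSV)
roi=np.zeros(h.shape,bool); roi[140:250,300:400]=1
m=(h>.03)&roi&(hsv[...,1]<60)
n,l,st,c=cv2.connectedComponentsWithStats(m.astype(np.uint8))
for i in range(1,n):
    if st[i,4]>15: print(st[i],c[i].round(1),C[l==i].mean(0).round(3),h[l==i].max().round(3),onplane(im,[c[i]],.045).round(3))
cr=im['frame'][140:230,140:400]; cv2.imwrite('pics/crop.png',cv2.resize(cr,None,fx=3,fy=3,interpolation=cv2.INTER_CUBIC))
```

```text
seats [[0.552, 0.321, 0.03], [0.569, 0.222, 0.03], [0.587, 0.125, 0.03], [0.605, 0.026, 0.03]]
front corners [[0.466, 0.374, 0.018], [0.54, -0.056, 0.018]]
fin [[0.666, -0.027, 0.086]] [[ 0.66589709 -0.02690548  0.08671488]]
guides [[0.569, -0.22, 0.052], [0.579, -0.349, 0.052], [0.423, -0.184, 0.052], [0.443, -0.332, 0.052]]
[368 173  13  13 119] [373.6 179. ] [ 0.582 -0.342  0.059] 1.287 [[ 0.585 -0.346  0.045]]
[329 178  12  12 113] [334.7 183.5] [ 0.566 -0.22   0.049] 0.058 [[ 0.567 -0.221  0.045]]
[365 217  13  12 123] [371.2 222.7] [ 0.444 -0.333  0.049] 0.059 [[ 0.444 -0.334  0.045]]
[317 222  13  12 115] [322.8 227.6] [ 0.424 -0.181  0.05 ] 0.059 [[ 0.425 -0.182  0.045]]
```

View pics/crop.png

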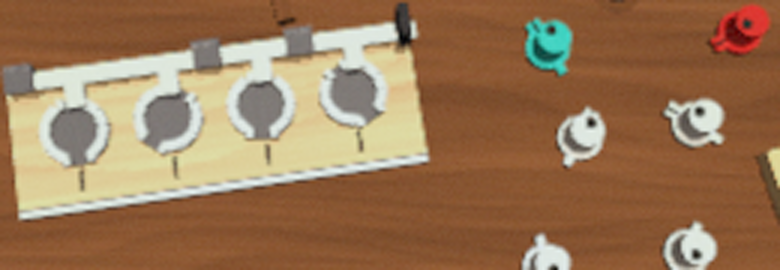

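```bash
cat >> h.py <<'E'
def psi(T): return np.arctan2(T[1,0],T[0,0])
def go(x,y,z,yaw=None):
    """print row (tool shift, rz deg) to reach world TCP x,y,z with tool-x heading yaw, tool pointing down"""
    T=T_tool(manip.get_state()); d=T[:3,:3].T@(np.array([x,y,z])-T[:3,3])
    r=np.zeros(3)
    if yaw is not None:
        c,s=np.cos(yaw),np.sin(yaw); Rg=np.array([[c,s,0],[s,-c,0],[0,0,-1]])
        r=np.degrees(R.from_matrix(T[:3,:3].T@Rg).as_rotvec())
    print('row',d.round(4).tolist(),r.round(1).tolist(),'dist',np.linalg.norm(d).round(3))
def st():
    s=manip.get_state(); T=T_tool(s); print('t',round(s['clock'],2),'p',s['position'].round(4),'yaw',psi(T).round(3),'F',s['contact_force'].round(1),'M',s['moment'].round(2),'w',round(s['width'],4),'q6',s['qpos'][[0,5]].round(2))
E
python3 - <<'E'
from h import *
st(); im=grab('wrist'); print(im['mount'].round(3) if hasattr(im['mount'],'round') else im['mount'], im['K'])
go(0.55,0.06,0.33,0.175)
E
```

```text
t 0.1 p [ 0.1834 -0.5445  0.2305] yaw 0.325 F [-0.4 -0.7 -0.2] M [-0.06  0.05 -0.02] w 0.0856 q6 [-1.37 -0.12]
[[-0.001  0.947  0.322  0.083]
 [ 1.     0.001  0.001  0.   ]
 [ 0.     0.322 -0.947 -0.143]
 [ 0.     0.     0.     1.   ]] [[320.34920306   0.         254.88488571]
 [  0.         320.34920306 190.00756533]
 [  0.           0.           1.        ]]
row [0.5404, -0.4561, -0.0986] [-0.1, -0.0, 8.6] dist 0.714
```

Run:
```python
from h import *
go(0.64,0.13,0.28,0.175)
```

```text
row [0.648, -0.4936, -0.0486] [-0.1, -0.0, 8.6] dist 0.816
```

```bash
python3 -m crank '[[0.648,-0.494,-0.049,0,0,8.6],[0.648,-0.494,-0.049,0,0,8.6],[0.648,-0.494,-0.049,0,0,8.6],[0.648,-0.494,-0.049,0,0,8.6],[0.648,-0.494,-0.049,0,0,8.6],[0.648,-0.494,-0.049,0,0,8.6],[0.648,-0.494,-0.049,0,0,8.6],[0.648,-0.494,-0.049,0,0,8.6],[0.648,-0.494,-0.049,0,0,8.6],[0.648,-0.494,-0.049,0,0,8.6],[0.648,-0.494,-0.049,0,0,8.6],[0.648,-0.494,-0.049,0,0,8.6],[0.648,-0.494,-0.049,0,0,8.6],[0.648,-0.494,-0.049,0,0,8.6],[0.648,-0.494,-0.049,0,0,8.6],[0.648,-0.494,-0.049,0,0,8.6],[0.648,-0.494,-0.049,0,0,8.6]]' 1 60
python3 - <<'E'
from h import *
st(); im=grab('wrist'); np.save('w1.npy',im,allow_pickle=True); cv2.imwrite('pics/w1.png',cv2.resize(im['frame'],(800,600),interpolation=cv2.INTER_CUBIC))
E
```

```text
clock: 2.28
position: [0.6393, 0.1289, 0.2808]
ee_rot: [-0.001, 0.996, 0.086, -0.0]
contact_force: [-0.5, 0.6, 0.8]
width: 0.0853
t 2.27 p [0.6393 0.1289 0.2808] yaw 0.173 F [-0.5  0.6  0.8] M [-0.01 -0.01 -0.03] w 0.0853 q6 [0.09 1.49]
```

View pics/w1.png

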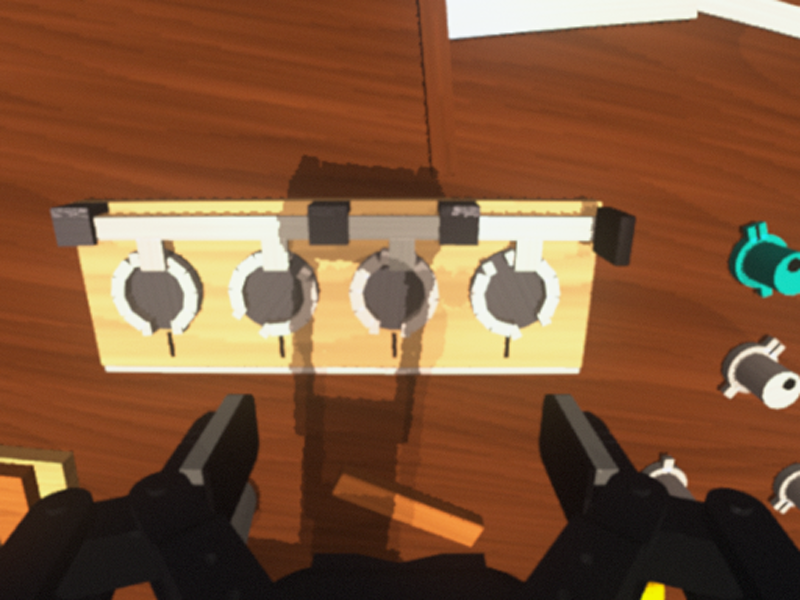

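The jig is square in the view. Seats are at about (156,293), (274,292), (394,293) and (515,292), the fin top is at (615,236), and the keeper tongues lie over the seats. Next I fit the seat circles, the keyway angles and the fin.

```bash
cat >> h.py <<'E'
def keyprofile(im,c,yaw,z=.034,r=.031):
    """brightness round the rim; angle measured from jig -x direction, ccw from above"""
    a=np.radians(np.arange(-180,180,3)); v=[]
    for rr in (r-.002,r,r+.002):
        P=np.c_[c[0]+rr*np.cos(a+yaw+np.pi),c[1]+rr*np.sin(a+yaw+np.pi),0*a+z]
        uv=proj(im,P).astype(np.float32)
        hs=cv2.remap(cv2.cvtColor(im['frame'],cv2.COLOR_BGR2HSV),uv[:,0].reshape(1,-1),uv[:,1].reshape(1,-1),cv2.INTER_LINEAR)[0]
        v.append(hs[:,1])
    return np.degrees(a),np.mean(v,0)
E
python3 - <<'E'
from h import *
im=np.load('w1.npy',allow_pickle=True).item(); k=.64
C=cloud(im)
L=np.array([(156,293),(274,292),(394,293),(515,292)])*k
E=onplane(im,np.array([(106,371),(580,371)])*k,.018); print('edge',E.round(4).tolist()); yawE=np.arctan2(E[0,0]-E[1,0],-(E[0,1]-E[1,1]))
cen=[]
for u,v in L:
    c0=onplane(im,[(u,v)],.022)[0]
    m=(abs(C[...,2]-.034)<.004)&(np.hypot(C[...,0]-c0[0],C[...,1]-c0[1])<.045)&(np.hypot(C[...,0]-c0[0],C[...,1]-c0[1])>.02)
    P=C[m]; 
    # outer edge: circle by minEnclosing of front pts; plus floor blob centroid
    f=(abs(C[...,2]-.022)<.003)&(np.hypot(C[...,0]-c0[0],C[...,1]-c0[1])<.022)
    A=np.c_[2*P[:,:2],np.ones(len(P))]; s=np.linalg.lstsq(A,(P[:,:2]**2).sum(1),rcond=None)[0]
    print(c0.round(4),'rimfit',s[:2].round(4),np.sqrt(s[2]+s[0]**2+s[1]**2).round(4),len(P),'floor',C[f].mean(0).round(4),np.median(P[:,2]).round(4))
    cen.append(c0)
cen=np.array(cen); d=cen[0]-cen[3]; yaw=np.arctan2(-d[0],d[1]); print('yaw',yaw,np.linalg.norm(d)/3)
# fin
m=(C[...,2]>.07)&(C[...,2]<.1)&(C[...,1]<.05)&(C[...,0]>.6); P=C[m]; print('fin',len(P),P.mean(0).round(4),P.min(0).round(4),P.max(0).round(4))
for i,c in enumerate(cen):
    a,v=keyprofile(im,c,yaw); print(3-i+1, [(int(x),int(y)) for x,y in zip(a,v) if y>60])
E
```

```text
edge [[0.4675, 0.373, 0.018], [0.5434, -0.0553, 0.018]]
[0.5542 0.3251 0.022 ] rimfit [0.558  0.3211] 0.0318 1044 floor [0.5541 0.3252 0.0221] 0.0339
[0.5726 0.2244 0.022 ] rimfit [0.575  0.2233] 0.0315 897 floor [0.5721 0.2244 0.022 ] 0.034
[0.5892 0.124  0.022 ] rimfit [0.5915 0.1253] 0.0316 976 floor [0.5891 0.124  0.0221] 0.0341
[0.6077 0.0232 0.022 ] rimfit [0.6092 0.0266] 0.0318 915 floor [0.6075 0.0232 0.022 ] 0.0338
yaw 0.17550795029619876 0.10218566379485268
fin 526 [ 0.6759 -0.0219  0.0825] [ 0.6567 -0.0323  0.07  ] [ 0.6938 -0.0158  0.0875]
4 [(-6, 61), (-3, 102), (0, 112), (3, 116), (6, 117), (9, 114), (12, 112), (14, 115), (18, 116), (21, 110), (24, 91)]
3 [(-54, 95), (-51, 104), (-48, 103), (-45, 103), (-42, 104), (-39, 105), (-36, 105), (-33, 106), (-29, 104), (-27, 104), (-24, 88), (33, 61), (36, 62), (39, 63), (42, 63), (45, 62), (48, 61), (51, 62), (54, 61), (57, 62), (59, 61), (63, 62), (66, 62), (69, 60), (72, 61), (75, 61), (78, 61), (81, 60), (84, 60), (102, 60), (105, 60), (108, 60), (111, 60), (114, 61), (117, 60), (119, 60)]
2 [(-165, 61), (-162, 61), (-24, 93), (-21, 127), (-18, 131), (-14, 130), (-12, 131), (-9, 130), (-6, 135), (-3, 135), (0, 131), (3, 136), (6, 126), (9, 92), (18, 61), (21, 65), (24, 72), (27, 72), (29, 68), (33, 68), (36, 69), (39, 68), (42, 69), (45, 68), (48, 68), (51, 67), (54, 64), (57, 61)]
1 [(9, 86), (12, 100), (14, 101), (18, 101), (21, 102), (24, 103), (27, 103), (29, 104), (33, 103), (36, 106), (39, 99)]
```

Run:
```python
from h import *
im=np.load('w1.npy',allow_pickle=True).item()
y=.175
for n,c in ((4,(.558,.3211)),(3,(.575,.2233)),(2,(.5915,.1253)),(1,(.6092,.0266))):
    a,v=keyprofile(im,c,y); k=[int(x) for x,q in zip(a,v) if q>80]; print(n,k[0],k[-1],np.mean(k))
    b=[int(x) for x,q in zip(a,v) if q<=80]
    w=[(int(x),int(q)) for x,q in zip(a,v) if abs(x)>110]; print(w)
go(.675,-.0245,.13,.175); go(.675,-.0245,.05,.175)
```

```text
4 -9 12 1.5
[(-180, 19), (-177, 18), (-174, 18), (-171, 20), (-168, 21), (-165, 18), (-162, 14), (-159, 12), (-156, 11), (-153, 13), (-150, 21), (-147, 21), (-144, 13), (-141, 9), (-138, 10), (-135, 9), (-132, 9), (-129, 9), (-126, 9), (-123, 9), (-119, 8), (-117, 7), (-114, 8), (-111, 9), (111, 10), (114, 10), (117, 9), (119, 10), (123, 11), (126, 9), (129, 9), (132, 9), (135, 10), (138, 10), (141, 9), (144, 12), (147, 21), (150, 33), (153, 44), (156, 41), (159, 27), (162, 17), (165, 18), (168, 18), (171, 17), (174, 20), (177, 21)]
3 -54 -24 -38.90909090909091
[(-180, 13), (-177, 13), (-174, 14), (-171, 12), (-168, 9), (-165, 7), (-162, 7), (-159, 8), (-156, 8), (-153, 8), (-150, 8), (-147, 8), (-144, 8), (-141, 8), (-138, 8), (-135, 8), (-132, 9), (-129, 10), (-126, 9), (-123, 8), (-119, 9), (-117, 8), (-114, 9), (-111, 9), (111, 61), (114, 60), (117, 59), (119, 59), (123, 58), (126, 58), (129, 58), (132, 58), (135, 54), (138, 56), (141, 53), (144, 56), (147, 53), (150, 40), (153, 23), (156, 14), (159, 12), (162, 13), (165, 11), (168, 12), (171, 13), (174, 14), (177, 12)]
2 -21 9 -
[... 511 characters left out ...]
52), (168, 51), (171, 51), (174, 54), (177, 53)]
1 14 42 28.3
[(-180, 12), (-177, 27), (-174, 31), (-171, 13), (-168, 8), (-165, 16), (-162, 32), (-159, 41), (-156, 43), (-153, 40), (-150, 40), (-147, 41), (-144, 32), (-141, 16), (-138, 9), (-135, 8), (-132, 7), (-129, 11), (-126, 19), (-123, 16), (-119, 7), (-117, 5), (-114, 5), (-111, 5), (111, 7), (114, 5), (117, 5), (119, 6), (123, 7), (126, 7), (129, 6), (132, 6), (135, 6), (138, 6), (141, 7), (144, 8), (147, 10), (150, 11), (153, 11), (156, 10), (159, 10), (162, 12), (165, 12), (168, 11), (171, 10), (174, 10), (177, 11)]
row [0.0086, 0.1576, 0.1507] [-0.1, -0.0, -0.1] dist 0.218
row [0.0085, 0.1577, 0.2307] [-0.1, -0.0, -0.1] dist 0.28
```

```bash
python3 -m crank '[[0.0085,0.1577,0.1,0,0,0],[0.0085,0.1577,0.1,0,0,0],[0.0085,0.1577,0.1,0,0,0],[0.0085,0.1577,0.1,0,0,0],[0.0085,0.1577,0.15,0,0,0],[0.0085,0.1577,0.19,0,0,0],[0.0085,0.1577,0.2307,0,0,0],[0.0085,0.1577,0.2307,0,0,0],[0.0085,0.1577,0.2307,0,0,0]]' 1 60; python3 -m crank '[[0,0,0,0,0,0],[0,0,0,0,0,0],[0,0,0,0,0,0],[0,0,0,0,0,0],[0,0,0,0,0,0],[0,0,0,0,0,0],[0,0,0,0,0,0],[0,0,0,0,0,0]]' 0 60;  python3 - <<'E'
from h import *
st()
E
```

```text
clock: 3.45
position: [0.6763, -0.0243, 0.0522]
ee_rot: [-0.0, 0.996, 0.086, 0.002]
contact_force: [1.0, -0.3, 0.6]
width: 0.0856
clock: 4.45
position: [0.6764, -0.0243, 0.0526]
ee_rot: [-0.0, 0.996, 0.086, 0.002]
contact_force: [-1.2, 0.1, 5.7]
width: 0.0111
t 4.45 p [ 0.6764 -0.0243  0.0526] yaw 0.173 F [-1.2  0.1  5.7] M [ 0.12  0.25 -0.14] w 0.0111 q6 [-0.14  1.26]
```

```bash
python3 -m crank '[[0,0.01,0,0,0,0],[0,0.02,0,0,0,0],[0,0.028,0,0,0,0],[0,0.035,0,0,0,0],[0,0.035,0,0,0,0]]';python3 -m crank '[[0,0.004,0,0,0,0],[0,0.004,0,0,0,0]]';python3 -m crank '[[0,0.004,0,0,0,0],[0,0.004,0,0,0,0]]';  python3 - <<'E'
from h import *
st()
E
```

```text
clock: 5.08
position: [0.6826, -0.0604, 0.0526]
ee_rot: [0.0, 0.996, 0.086, 0.002]
contact_force: [-0.6, -2.6, 3.6]
width: 0.0115
clock: 5.32
position: [0.6829, -0.0622, 0.0526]
ee_rot: [-0.001, 0.996, 0.086, 0.002]
contact_force: [-1.6, 5.0, 6.0]
width: 0.0114
clock: 5.58
position: [0.6829, -0.0622, 0.0526]
ee_rot: [-0.004, 0.996, 0.086, 0.001]
contact_force: [-1.8, 10.6, 5.5]
width: 0.0111
t 5.58 p [ 0.6829 -0.0622  0.0526] yaw 0.172 F [-1.8 10.6  5.5] M [ 0.85  0.11 -0.  ] w 0.0111 q6 [-0.2  1.2]
```

Keeper hit its open stop after about 38 mm of travel. Now I release it and look at the guides.

```bash
python3 -m crank '[[0,0,0,0,0,0],[0,0,0,0,0,0],[0,0,0,0,0,0],[0,0,-0.05,0,0,0],[0,0,-0.1,0,0,0],[0,0,-0.15,0,0,0],[0,0,-0.15,0,0,0]]' 1 40;  python3 - <<'E'
from h import *
st(); go(.56,-.27,.23,.175)
E
```

```text
clock: 6.45
position: [0.6855, -0.0646, 0.2081]
ee_rot: [-0.003, 0.996, 0.086, 0.006]
contact_force: [-0.1, -0.4, -1.0]
width: 0.0856
t 6.45 p [ 0.6855 -0.0646  0.2081] yaw 0.172 F [-0.1 -0.4 -1. ] M [-0.01  0.01  0.02] w 0.0856 q6 [-0.2  1.2]
row [-0.1585, 0.1808, -0.0248] [-0.3, -0.8, -0.2] dist 0.242
```

```bash
python3 -m crank '[[-0.158,0.181,-0.025,-0.3,-0.8,0],[-0.158,0.181,-0.025,-0.3,-0.8,0],[-0.158,0.181,-0.025,-0.3,-0.8,0],[-0.158,0.181,-0.025,-0.3,-0.8,0],[-0.158,0.181,-0.025,-0.3,-0.8,0],[-0.158,0.181,-0.025,-0.3,-0.8,0]]' ;  python3 - <<'E'
from h import *
st(); im=grab('wrist'); np.save('w2.npy',im,allow_pickle=True); cv2.imwrite('pics/w2.png',cv2.resize(im['frame'],(800,600),interpolation=cv2.INTER_CUBIC))
E
```

```text
clock: 7.2
position: [0.5602, -0.2699, 0.2292]
ee_rot: [-0.0, 0.996, 0.085, -0.001]
contact_force: [0.2, 0.2, 0.5]
width: 0.0852
t 7.2 p [ 0.5602 -0.2699  0.2292] yaw 0.171 F [0.2 0.2 0.5] M [ 0.   -0.03  0.  ] w 0.0852 q6 [-0.56  0.84]
```

View pics/w2.png

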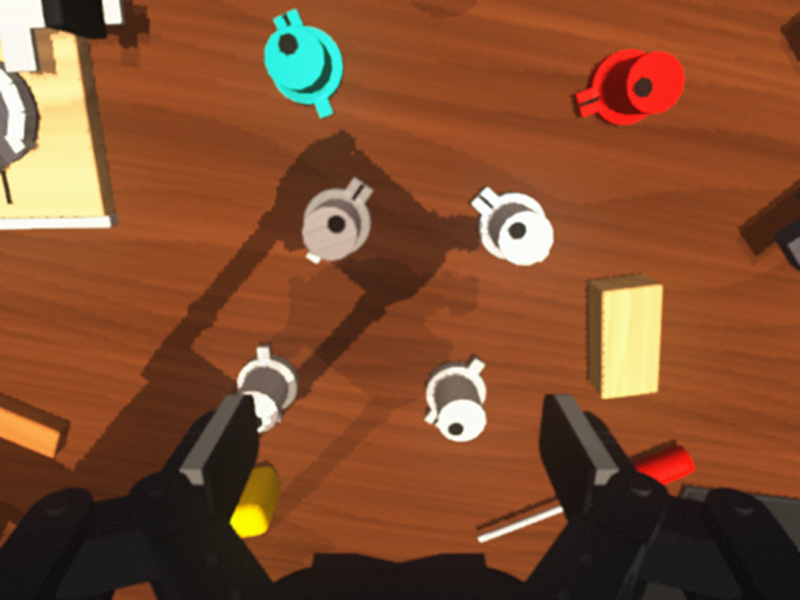

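Guides: A top at (329,231) with its lined ear at (360,190). B top at (525,235) with its lined ear at (484,199). C top at (462,421) with its narrow ear at (478,362), so its pointer is opposite. D top at (261,411) with its narrow ear at (264,350). The red and turquoise decoys are at the top of the view.

Run:
```python
from h import *
im=np.load('w2.npy',allow_pickle=True).item(); k=.64
C=cloud(im); h=C[...,2]; sat=cv2.cvtColor(im['frame'],cv2.COLOR_BGR2HSV)[...,1]
for n,t,ear,sg in (('A',(329,231),(364,184),1),('B',(525,235),(480,193),1),('C',(462,421),(479,361),-1),('D',(261,411),(263,347),-1)):
    t=np.array(t)*k; p0=onplane(im,[t],.052)[0]
    m=(abs(h-.052)<.004)&(np.hypot(C[...,0]-p0[0],C[...,1]-p0[1])<.03)
    (cx,cy),r=cv2.minEnclosingCircle(np.argwhere(m)[:,::-1].astype(np.float32))
    mm=(abs(h-.012)<.003)&(np.hypot(C[...,0]-p0[0],C[...,1]-p0[1])<.04); P=C[mm]
    e=onplane(im,[np.array(ear)*k],.012)[0]; c=onplane(im,[(cx,cy)],.052)[0]
    d=(e-c)[:2]*sg; print(n,'click',p0[:2].round(4),'circ',c[:2].round(4),m.sum(),'ear r',np.hypot(*d).round(4),'G',np.degrees(np.arctan2(d[1],d[0])).round(1),'top z',np.median(h[m]).round(4))
```

```text
A click [ 0.5712 -0.2226] circ [ 0.57   -0.2231] 935 ear r 0.0336 G -27.3 top z 0.0521
B click [ 0.5903 -0.3484] circ [ 0.5887 -0.3484] 970 ear r 0.0336 G 55.4 top z 0.052
C click [ 0.4466 -0.3373] circ [ 0.4489 -0.3358] 689 ear r 0.0326 G 155.9 top z 0.0519
D click [ 0.4294 -0.1896] circ [ 0.4304 -0.1853] 351 ear r 0.0319 G -167.4 top z 0.0519
```

Run:
```python
from h import *
go(.569,-.2225,.10,2.618);go(.569,-.2225,.023,2.618)
```

```text
row [0.0165, -0.0445, 0.1293] [-0.1, -0.0, -140.1] dist 0.138
row [0.0166, -0.0444, 0.2063] [-0.1, -0.0, -140.1] dist 0.212
```

```bash
python3 -m crank '[[0.0165,-0.0445,0.06,0,0,-140],[0.0165,-0.0445,0.1,0,0,-140],[0.0165,-0.0445,0.1,0,0,-140],[0.0165,-0.0445,0.1,0,0,-140],[0.0165,-0.0445,0.1,0,0,-140],[0.0165,-0.0445,0.1,0,0,-140],[0.0165,-0.0445,0.1,0,0,-140],[0.0165,-0.0445,0.1,0,0,-140],[0.0165,-0.0445,0.1,0,0,-140],[0.0165,-0.0445,0.1,0,0,-140],[0.0165,-0.0445,0.12,0,0,-140],[0.0165,-0.0445,0.12,0,0,-140],[0.0165,-0.0445,0.13,0,0,-140],[0.0165,-0.0445,0.13,0,0,-140],[0.0165,-0.0445,0.16,0,0,-140],[0.0165,-0.0445,0.2063,0,0,-140],[0.0165,-0.0445,0.2063,0,0,-140],[0.0165,-0.0445,0.2063,0,0,-140]]' 1 50 ; python3 -m crank '[[0,0,0,0,0,0],[0,0,0,0,0,0],[0,0,0,0,0,0],[0,0,0,0,0,0],[0,0,0,0,0,0],[0,0,0,0,0,0]]' 0 50
python3 - <<'E'
from h import *
st()
E
python3 -m crank '[[0,0,-0.05,0,0,0],[0,0,-0.1,0,0,0],[0,0,-0.14,0,0,0],[0,0,-0.14,0,0,0]]'
python3 - <<'E'
from h import *
st();go(.6085,.0268,.16,np.radians(35))
E
```

```text
clock: 9.5
position: [0.57, -0.2225, 0.0241]
ee_rot: [0.0, 0.26, 0.966, -0.0]
contact_force: [0.1, 1.0, 0.2]
width: 0.0854
clock: 10.25
position: [0.5706, -0.2229, 0.0254]
ee_rot: [0.001, 0.26, 0.966, -0.0]
contact_force: [-1.2, -0.0, 5.2]
width: 0.0343
t 10.25 p [ 0.5706 -0.2229  0.0254] yaw 2.615 F [-1.2 -0.   5.2] M [ 0.07  0.11 -0.03] w 0.0343 q6 [-0.49 -1.53]
clock: 10.75
position: [0.5722, -0.2237, 0.1688]
ee_rot: [0.005, 0.26, 0.965, -0.001]
contact_force: [0.3, 0.3, -2.3]
width: 0.0341
t 10.75 p [ 0.5722 -0.2237  0.1688] yaw 2.615 F [ 0.3  0.3 -2.3] M [0.05 0.03 0.  ] w 0.0341 q6 [-0.49 -1.53]
row [0.0947, 0.2348, 0.0079] [0.5, 0.3, 114.8] dist 0.253
```

```bash
python3 -m crank '[[0.0953,0.2347,0.008,0,0,115],[0.0953,0.2347,0.008,0,0,115],[0.0953,0.2347,0.008,0,0,115],[0.0953,0.2347,0.008,0,0,115],[0.0953,0.2347,0.008,0,0,115],[0.0953,0.2347,0.008,0,0,115],[0.0953,0.2347,0.008,0,0,115],[0.0953,0.2347,0.008,0,0,115],[0.0953,0.2347,0.008,0,0,115],[0.0953,0.2347,0.008,0,0,115],[0.0953,0.2347,0.008,0,0,115],[0.0953,0.2347,0.008,0,0,115],[0.0953,0.2347,0.008,0,0,115]]'
python3 - <<'E'
from h import *
st();go(.6093,.0265,.062,np.radians(35)); im=grab('wrist'); np.save('w3.npy',im,allow_pickle=True); cv2.imwrite('pics/w3.png',cv2.resize(im['frame'],(640,480),interpolation=cv2.INTER_CUBIC))
im=grab('top');cv2.imwrite('pics/t3.png',cv2.resize(im['frame'][140:260,140:400],None,fx=3,fy=3))
E
```

```text
clock: 12.38
position: [0.6072, 0.0271, 0.1586]
ee_rot: [0.003, 0.954, 0.3, 0.002]
contact_force: [0.1, 0.6, -1.4]
width: 0.0346
t 12.38 p [0.6072 0.0271 0.1586] yaw 0.61 F [ 0.1  0.6 -1.4] M [-0.02  0.04 -0.  ] w 0.0346 q6 [-0.07  0.89]
row [0.0012, 0.001, 0.0966] [0.4, -0.1, -0.1] dist 0.097
```

View pics/w3.png

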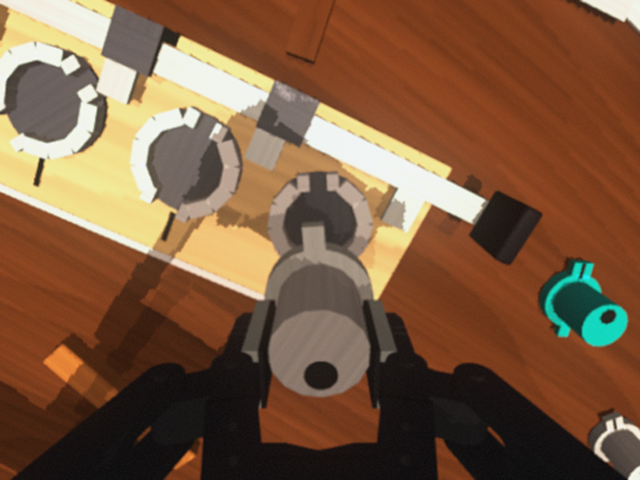

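The view shows the held guide's narrow ear at (315,240) almost in line with seat 1's narrow keyway at (318,180). The keyways of seats 2 and 3 are also visible, and the tongues are clear of the seats.

```bash
cat >> h.py <<'E'
def seatfit(im,c,yaw=.1755):
    """rim-circle centre from depth + gap angles (deg from jig -x, ccw)"""
    C=cloud(im); c=np.array(c,float)
    for _ in range(3):
        d=np.hypot(C[...,0]-c[0],C[...,1]-c[1]); P=C[(abs(C[...,2]-.034)<.003)&(d<.040)&(d>.022)]
        a=np.arctan2(P[:,1]-c[1],P[:,0]-c[0]); rr=np.hypot(P[:,0]-c[0],P[:,1]-c[1])
        b=((a+np.pi)/(2*np.pi)*36).astype(int)%36; Q=[]
        for i in range(36):
            s=b==i
            if s.sum()>8:
                lo,hi=np.percentile(rr[s],[3,97]); am=(i+.5)/36*2*np.pi-np.pi
                if hi-lo>.006: Q.append([c[0]+(lo+hi)/2*np.cos(am),c[1]+(lo+hi)/2*np.sin(am)])
        Q=np.array(Q); s=np.linalg.lstsq(np.c_[2*Q,np.ones(len(Q))],(Q**2).sum(1),rcond=None)[0]; c=s[:2]
    ang=np.arange(-180,180,2); hh=[]
    for rr in (.029,.0305,.032):
        A=np.radians(ang)+yaw+np.pi; uv=np.rint(proj(im,np.c_[c[0]+rr*np.cos(A),c[1]+rr*np.sin(A),0*A+.034])).astype(int)
        ok=(uv[:,0]>=0)&(uv[:,0]<512)&(uv[:,1]>=0)&(uv[:,1]<384); uv=np.clip(uv,0,[511,383]); hh.append(np.where(ok,C[uv[:,1],uv[:,0],2],9))
    g=np.median(hh,0)<.029
    runs=[];cur=[]
    for x,q in zip(ang,g):
        if q: cur.append(int(x))
        elif cur: runs.append((cur[0],cur[-1])); cur=[]
    if cur: runs.append((cur[0],cur[-1]))
    return c.round(4),np.sqrt(s[2]+c@c).round(4),len(Q),runs
E
python3 - <<'E'
from h import *
for f in ('w1','w3'):
    im=np.load(f+'.npy',allow_pickle=True).item()
    for n,c in ((1,(.6095,.0264)),(2,(.5921,.125)),(3,(.5747,.2233)),(4,(.5574,.3218))):
        try: print(f,n,*seatfit(im,c))
        except Exception as e: print(f,n,e)
im=np.load('w3.npy',allow_pickle=True).item()
P=onplane(im,np.array([(315,228),(318,340)])*.8,.1); 
# held ear heading: narrow ear at plane height underside+12
zu=.1586-.0254; e=onplane(im,[np.array((314,225))*.8],zu+.012)[0]; print('ear vs tcp',e-manip.get_state()['position'], np.degrees(np.arctan2(*(e-manip.get_state()['position'])[[1,0]])))
C=cloud(im); m=(abs(C[...,2]-(zu+.052))<.006); (cx,cy),r=cv2.minEnclosingCircle(np.argwhere(m)[:,::-1].astype(np.float32)); t=onplane(im,[(cx,cy)],zu+.052)[0]; print('top',cx/.8,cy/.8,r,t); print('heading narrow',np.degrees(np.arctan2(*(e-t)[[1,0]])), np.linalg.norm((e-t)[:2]))
E
```

```text
w1 1 [0.609  0.0265] 0.0313 27 [(-162, -140), (10, 44)]
w1 2 [0.5914 0.1253] 0.0313 30 [(-24, 12)]
w1 3 [0.5746 0.2233] 0.0311 27 [(-58, -22), (130, 146)]
w1 4 [0.5583 0.3214] 0.0314 30 [(-10, 18)]
w3 1 [0.6088 0.0267] 0.031 25 [(-162, -142)]
w3 2 [0.5918 0.1243] 0.0314 32 [(-180, -176), (-22, 10), (164, 178)]
w3 3 [0.575  0.2227] 0.0313 28 [(-54, -22), (132, 150)]
w3 4 axis 1 is out of bounds for array of dimension 1
ear vs tcp [ 0.02738317  0.02139957 -0.01401659] 38.00713541540843
top 318.125 348.75 75.52658081054688 [0.60974928 0.02906133 0.1852    ]
heading narrow 37.50664188522874 0.031781183180833054
```

Run:
```python
from h import *
im=np.load('w3.npy',allow_pickle=True).item()
p=depthpt(im,np.array([(300,330),(340,330),(290,360),(345,360)])*.8); print(p.round(4))
print(onplane(im,np.array([(319.5,353)])*.8,p[:,2].mean()))
```

```text
[[0.6124 0.0382 0.1853]
 [0.6196 0.027  0.1845]
 [0.6008 0.0345 0.1856]
 [0.6114 0.019  0.1855]]
[[0.60862611 0.027707   0.18521457]]
```

```bash
python3 -m crank '[[0,0.001,0.04,0,0,0],[0,0.001,0.08,0,0,0],[0,0.001,0.096,0,0,0],[0,0.001,0.101,0,0,0],[0,0.001,0.104,0,0,0],[0,0.001,0.104,0,0,0]]'
python3 - <<'E'
from h import *
st()
E
python3 -m crank '[[0,0,0.003,0,0,0],[0,0,0.006,0,0,0],[0,0,0.008,0,0,0],[0,0,0.008,0,0,0]]'
python3 - <<'E'
from h import *
st()
E
```

```text
clock: 13.22
position: [0.6096, 0.0257, 0.0563]
ee_rot: [0.004, 0.954, 0.3, 0.003]
contact_force: [0.1, 0.1, -2.8]
width: 0.0345
t 13.22 p [0.6096 0.0257 0.0563] yaw 0.609 F [ 0.1  0.1 -2.8] M [ 0.02  0.12 -0.02] w 0.0345 q6 [-0.07  0.89]
clock: 13.72
position: [0.6094, 0.0261, 0.048]
ee_rot: [0.003, 0.954, 0.3, 0.003]
contact_force: [-1.3, 2.2, -1.6]
width: 0.0342
t 13.72 p [0.6094 0.0261 0.048 ] yaw 0.609 F [-1.3  2.2 -1.6] M [ 0.5   0.38 -0.07] w 0.0342 q6 [-0.07  0.9 ]
```

```bash
python3 -m crank '[[0,0,0.002,0,0,0],[0,0,0.003,0,0,0],[0,0,0.003,0,0,0]]'; python3 -m crank '[[0,0,0.001,0,0,6],[0,0,0.001,0,0,12],[0,0,0.001,0,0,18],[0,0,0.001,0,0,24],[0,0,0.001,0,0,29],[0,0,0.001,0,0,29]]'
python3 - <<'E'
from h import *
st();im=grab('wrist'); np.save('w4.npy',im,allow_pickle=True); cv2.imwrite('pics/w4.png',cv2.resize(im['frame'],(640,480),interpolation=cv2.INTER_CUBIC))
E
```

```text
clock: 14.1
position: [0.6097, 0.0262, 0.0473]
ee_rot: [0.003, 0.954, 0.3, 0.004]
contact_force: [-4.8, 1.2, 12.5]
width: 0.0347
clock: 14.85
position: [0.6096, 0.0264, 0.0473]
ee_rot: [0.002, 0.999, 0.051, 0.005]
contact_force: [-3.9, 2.3, 5.9]
width: 0.0347
t 14.85 p [0.6096 0.0264 0.0473] yaw 0.103 F [-3.9  2.3  5.9] M [ 0.44  0.71 -0.02] w 0.0347 q6 [-0.07  1.4 ]
```

View pics/w4.png

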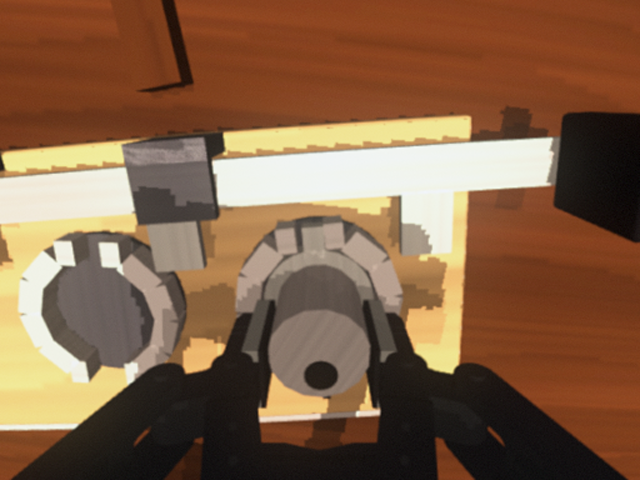

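Run:
```python
from h import *
im=np.load('w4.npy',allow_pickle=True).item()
for uv in ((300,232),(341,232),(320.5,232)):
    e=onplane(im,[np.array(uv)*.8],.034)[0][:2]-[.6092,.0266]; print(uv,np.hypot(*e),np.degrees(np.arctan2(e[1],e[0])))
print(seatfit(im,(.609,.0266)))
```

```text
(300, 232) 0.03328843302006253 17.999793460952965
(341, 232) 0.03396674549001025 -10.955542183643809
(320.5, 232) 0.03255941377207181 3.376810570894196
(array([0.6055, 0.0257]), np.float64(0.0311), 19, [(-170, -170)])
```

```bash
python3 -m crank '[[0,0,-0.001,0,0,0],[0,0,-0.001,0,0,0],[0,0,-0.001,0,0,0],[0,0,-0.001,0,0,0],[0,0,-0.05,0,0,0],[0.03,-0.02,-0.1,0,0,0],[0.06,-0.05,-0.16,0,0,-4],[0.06,-0.07,-0.18,0,0,-4],[0.06,-0.07,-0.18,0,0,-4],[0.06,-0.07,-0.18,0,0,-4]]' 0.75
python3 - <<'E'
from h import *
st();im=grab('wrist'); np.save('w5.npy',im,allow_pickle=True); cv2.imwrite('pics/w5.png',cv2.resize(im['frame'][60:260],(800,312),interpolation=cv2.INTER_CUBIC))
for n,c in ((1,(.6095,.0264)),(2,(.5921,.125)),(3,(.5747,.2233)),(4,(.5574,.3218))):
        try: print(n,*seatfit(im,c))
        except Exception as e: print(n,e)
E
```

```text
clock: 16.15
position: [0.6593, 0.1021, 0.226]
ee_rot: [0.003, 0.996, 0.086, 0.003]
contact_force: [0.2, -0.5, -0.0]
width: 0.0642
t 16.15 p [0.6593 0.1021 0.226 ] yaw 0.173 F [ 0.2 -0.5 -0. ] M [0.07 0.   0.02] w 0.0642 q6 [0.05 1.45]
1 [0.6071 0.0257] 0.0302 28 [(-168, -168), (-8, -8)]
2 [0.5919 0.1252] 0.0311 32 [(-180, -176), (-24, 10), (162, 178)]
3 [0.5749 0.2233] 0.0315 31 [(-56, -22), (130, 152)]
4 [0.558  0.3215] 0.0314 32 [(-180, -172), (-6, 20), (174, 178)]
```

View pics/w5.png

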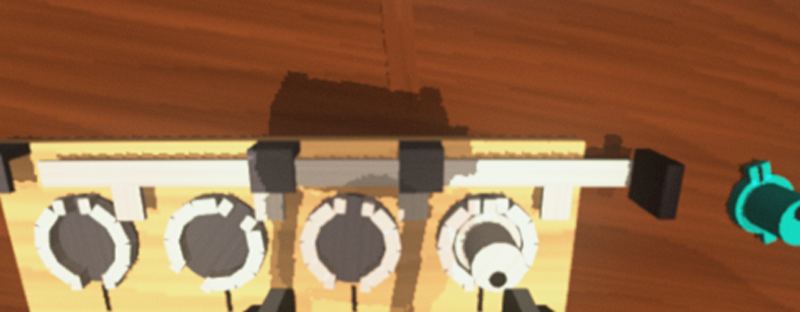

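Guide 1 sits home in seat 1, at the right end of the view near (490,240). Next I check that the remaining guides haven't been knocked.

```bash
cat >> h.py <<'E'
def topguides():
    im=grab('top'); C=cloud(im); h=C[...,2]; hsv=cv2.cvtColor(im['frame'],cv2.COLOR_BGR2HSV)
    roi=np.zeros(h.shape,bool); roi[140:250,300:400]=1
    n,l,s,c=cv2.connectedComponentsWithStats(((h>.03)&(h<.07)&roi&(hsv[...,1]<60)).astype(np.uint8))
    for i in range(1,n):
        if s[i,4]>30: print('guide?',s[i,4],onplane(im,[c[i]],.045).round(3)[0,:2])
E
python3 - <<'E'
from h import *
topguides(); go(.588,-.348,.15,np.radians(-20))
E
```

```text
guide? 118 [ 0.585 -0.346]
guide? 126 [ 0.444 -0.334]
guide? 118 [ 0.424 -0.182]
row [-0.1472, 0.4306, 0.077] [0.2, -0.3, 29.8] dist 0.462
```

```bash
python3 -m crank '[[-0.147,0.4306,0.077,0,0,30],[-0.147,0.4306,0.077,0,0,30],[-0.147,0.4306,0.077,0,0,30],[-0.147,0.4306,0.077,0,0,30],[-0.147,0.4306,0.077,0,0,30],[-0.147,0.4306,0.077,0,0,30],[-0.147,0.4306,0.077,0,0,30],[-0.147,0.4306,0.077,0,0,30],[-0.147,0.4306,0.077,0,0,30],[-0.147,0.4306,0.077,0,0,30]]' 1
python3 - <<'E'
from h import *
st(); go(.5877,-.3477,.023,np.radians(-20))
E
```

```text
clock: 17.5
position: [0.5881, -0.3466, 0.1496]
ee_rot: [0.001, 0.985, -0.175, 0.003]
contact_force: [-0.2, 0.1, 0.3]
width: 0.0852
t 17.5 p [ 0.5881 -0.3466  0.1496] yaw -0.352 F [-0.2  0.1  0.3] M [-0.03  0.01 -0.04] w 0.0852 q6 [-0.63  1.29]
row [-0.0007, 0.001, 0.1266] [0.0, -0.3, -0.2] dist 0.127
```

```bash
python3 -m crank '[[-0.001,0.001,0.05,0,0,0],[-0.001,0.001,0.1,0,0,0],[-0.001,0.001,0.1266,0,0,0],[-0.001,0.001,0.1266,0,0,0]]'; python3 -m crank '[[0,0,0,0,0,0],[0,0,0,0,0,0],[0,0,0,0,0,0],[0,0,0,0,0,0],[0,0,0,0,0,0]]' 0 50;python3 -m crank '[[0,0,-0.05,0,0,0],[0,0,-0.1,0,0,0],[0,0,-0.14,0,0,0],[0,0,-0.14,0,0,0]]'
python3 - <<'E'
from h import *
st();go(.592,.125,.16,np.radians(108.4))
E
```

```text
clock: 18.0
position: [0.5865, -0.3444, 0.021]
ee_rot: [-0.001, 0.985, -0.174, 0.0]
contact_force: [-0.5, -0.3, 0.6]
width: 0.0852
clock: 18.62
position: [0.5875, -0.3455, 0.0231]
ee_rot: [0.0, 0.985, -0.174, 0.002]
contact_force: [-0.3, 0.2, 5.9]
width: 0.0349
clock: 19.12
position: [0.5888, -0.3465, 0.1672]
ee_rot: [0.002, 0.985, -0.174, 0.006]
contact_force: [0.3, -0.6, -2.5]
width: 0.0347
t 19.12 p [ 0.5888 -0.3465  0.1672] yaw -0.35 F [ 0.3 -0.6 -2.5] M [-0.02  0.    0.  ] w 0.0347 q6 [-0.63  1.29]
row [-0.1586, -0.4441, 0.0043] [0.8, -0.2, -128.4] dist 0.472
```

```bash
python3 -m crank '[[-0.1586,-0.4441,0.004,0,0,-128.4],[-0.1586,-0.4441,0.004,0,0,-128.4],[-0.1586,-0.4441,0.004,0,0,-128.4],[-0.1586,-0.4441,0.004,0,0,-128.4],[-0.1586,-0.4441,0.004,0,0,-128.4],[-0.1586,-0.4441,0.004,0,0,-128.4],[-0.1586,-0.4441,0.004,0,0,-128.4],[-0.1586,-0.4441,0.004,0,0,-128.4],[-0.1586,-0.4441,0.004,0,0,-128.4],[-0.1586,-0.4441,0.004,0,0,-128.4],[-0.1586,-0.4441,0.004,0,0,-128.4],[-0.1586,-0.4441,0.004,0,0,-128.4],[-0.1586,-0.4441,0.004,0,0,-128.4],[-0.1586,-0.4441,0.004,0,0,-128.4]]'
python3 - <<'E'
from h import *
st(); im=grab('wrist'); np.save('w6.npy',im,allow_pickle=True); cv2.imwrite('pics/w6.png',cv2.resize(im['frame'],(640,480),interpolation=cv2.INTER_CUBIC))
for n,c in ((1,(.6095,.0264)),(2,(.5921,.125)),(3,(.5747,.2233)),(4,(.5574,.3218))):
        try: print(n,*seatfit(im,c))
        except Exception as e: print(n,e)
E
```

```text
clock: 20.88
position: [0.5912, 0.1249, 0.1591]
ee_rot: [0.005, 0.586, 0.81, -0.0]
contact_force: [0.3, -0.5, -1.9]
width: 0.0346
t 20.88 p [0.5912 0.1249 0.1591] yaw 1.889 F [ 0.3 -0.5 -1.9] M [-0.04 -0.05 -0.01] w 0.0346 q6 [ 0.1  -0.22]
1 axis 1 is out of bounds for array of dimension 1
2 [0.5912 0.1242] 0.0315 22 [(-180, -176), (-24, 8), (166, 178)]
3 [0.5744 0.2233] 0.0314 32 [(-56, -22), (112, 112), (130, 150), (168, 168)]
4 axis 1 is out of bounds for array of dimension 1
```

View pics/w6.png

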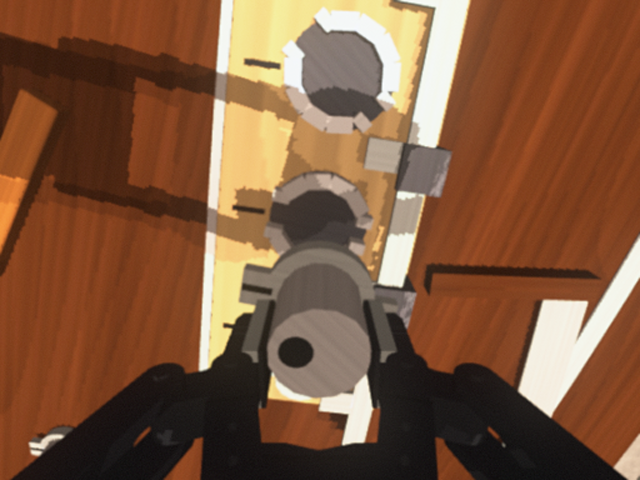

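Run:
```python
from h import *
im=np.load('w6.npy',allow_pickle=True).item()
t=onplane(im,np.array([(319.5,353)])*.8,.1591-.0231+.052)[0]; zu=.1591-.0231
ear=onplane(im,np.array([(242,282)])*.8,zu+.012)[0]; print(t,ear-t,np.degrees(np.arctan2(*(ear-t)[[1,0]])),np.hypot(*(ear-t)[:2]))
go(*(np.array([.5915,.1246])+np.array([.5912,.1249])-t[:2]),.06,None)
```

```text
[0.58999725 0.1280829  0.188     ] [-0.03297304 -0.00333264 -0.04      ] -174.22862101828417 0.03314102849319621
row [-0.0028, -0.0005, 0.0995] [0.0, 0.0, 0.0] dist 0.1
```

Run:
```python
from h import *
im=np.load('w6.npy',allow_pickle=True).item()
p=depthpt(im,np.array([(300,330),(340,330),(330,380),(345,360)])*.8); print(p.round(4))
hs=im['range_z'][240:330,200:310]; g=cv2.cvtColor(im['frame'],cv2.COLOR_BGR2GRAY)
C=cloud(im); m=(abs(C[...,2]-p[:,2].mean())<.002); m[:, :212]=0; m[:,300:]=0; m[:240]=0; m[330:]=0
ys,xs=np.where(m); print(xs.min(),xs.max(),ys.min(),ys.max())
print(onplane(im,[((xs.min()+xs.max())/2,(ys.min()+ys.max())/2)],p[:,2].mean()))
```

```text
[[0.5812 0.1346 0.188 ]
 [0.5937 0.1384 0.1877]
 [0.5971 0.1183 0.1875]
 [0.5991 0.128  0.188 ]]
212 299 244 318
[[0.58979271 0.12857665 0.18776946]]
```

```bash
python3 -m crank '[[-0.0033,0,0.04,0,0,0],[-0.0033,0,0.08,0,0,0],[-0.0033,0,0.098,0,0,0],[-0.0033,0,0.104,0,0,0],[-0.0033,0,0.106,0,0,0],[-0.0033,0,0.106,0,0,0]]'
python3 - <<'E'
from h import *
st()
E
python3 -m crank '[[0,0,0.003,0,0,0],[0,0,0.006,0,0,0],[0,0,0.008,0,0,0],[0,0,0.008,0,0,0]]'
python3 - <<'E'
from h import *
st()
E
```

```text
clock: 21.68
position: [0.5934, 0.1215, 0.0539]
ee_rot: [0.005, 0.586, 0.81, 0.0]
contact_force: [-1.1, 0.9, -2.6]
width: 0.0349
t 21.68 p [0.5934 0.1215 0.0539] yaw 1.889 F [-1.1  0.9 -2.6] M [ 0.28  0.28 -0.01] w 0.0349 q6 [ 0.09 -0.22]
clock: 22.18
position: [0.5943, 0.1225, 0.0466]
ee_rot: [0.006, 0.587, 0.81, 0.002]
contact_force: [-0.8, 5.1, 1.4]
width: 0.0346
t 22.18 p [0.5943 0.1225 0.0466] yaw 1.888 F [-0.8  5.1  1.4] M [ 0.99  0.28 -0.16] w 0.0346 q6 [ 0.09 -0.22]
```

```bash
python3 -m crank '[[0,-0.001,0.002,0,0,0],[0,-0.001,0.003,0,0,0],[0,-0.001,0.003,0,0,0]]'; python3 -m crank '[[0,0,0.001,0,0,-3],[0,0,0.001,0,0,-5.5],[0,0,0.001,0,0,-5.5],[0,0,0.001,0,0,-5.5]]'
python3 - <<'E'
from h import *
st();im=grab('wrist'); np.save('w7.npy',im,allow_pickle=True); cv2.imwrite('pics/w7.png',cv2.resize(im['frame'][100:],None,fx=1.25,fy=1.25,interpolation=cv2.INTER_CUBIC))
E
```

```text
clock: 22.55
position: [0.5943, 0.1226, 0.0452]
ee_rot: [0.006, 0.587, 0.81, 0.003]
contact_force: [-2.8, 3.8, 9.3]
width: 0.0347
clock: 23.05
position: [0.5945, 0.1229, 0.0452]
ee_rot: [0.007, 0.547, 0.837, 0.003]
contact_force: [-2.6, 3.6, 7.5]
width: 0.0344
t 23.05 p [0.5945 0.1229 0.0452] yaw 1.983 F [-2.6  3.6  7.5] M [ 0.74  0.76 -0.1 ] w 0.0344 q6 [ 0.09 -0.32]
```

View pics/w7.png

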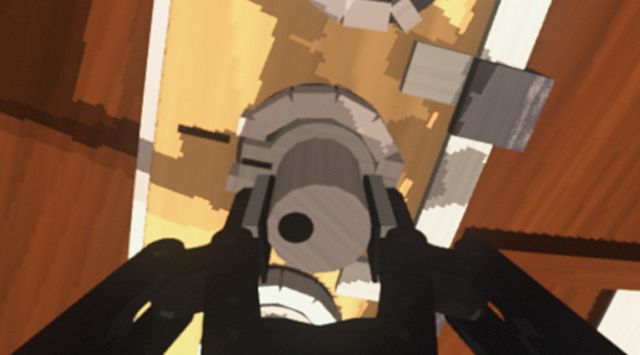

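Guide 2 is home in seat 2: its pointer line is at (243-270, 160-165) and the mark at (180-228, 128-138). Comparing the headings next.

Run:
```python
from h import *
im=np.load('w7.npy',allow_pickle=True).item()
f=lambda u,v:(u/1.25,v/1.25+100)
M=onplane(im,[f(180,128),f(228,138)],.018); P=onplane(im,[f(243,160),f(270,165)],.034)
for a in (M,P):
    d=a[0]-a[1]; print(a.round(4).tolist(),np.degrees(np.arctan2(d[1],d[0])))
c=seatfit(im,(.592,.125)); print(c)
for a in (M.mean(0),P.mean(0)): d=a[:2]-[.5917,.1250]; print(np.degrees(np.arctan2(d[1],d[0])))
```

```text
[[0.5297, 0.1138, 0.018], [0.5515, 0.1178, 0.018]] -169.45985477602898
[[0.5613, 0.1185, 0.034], [0.5727, 0.1208, 0.034]] -168.353331022039
(array([0.5928, 0.1222]), np.float64(0.0305), 20, [])
-169.79528589659853
-167.72005391421334
```

```bash
python3 -m crank '[[0,0,-0.001,0,0,0],[0,0,-0.001,0,0,0],[0,0,-0.001,0,0,0],[0,0,-0.05,0,0,0],[0,0,-0.1,0,0,0],[0,0,-0.15,0,0,0],[0,0,-0.15,0,0,0]]' 0.75
python3 - <<'E'
from h import *
st();topguides(); go(.4475,-.3352,.15,np.radians(10))
E
```

```text
clock: 23.98
position: [0.5954, 0.1233, 0.2]
ee_rot: [0.011, 0.547, 0.837, 0.006]
contact_force: [-0.4, 0.5, 0.3]
width: 0.0643
t 23.98 p [0.5954 0.1233 0.2   ] yaw 1.983 F [-0.4  0.5  0.3] M [ 0.02  0.02 -0.02] w 0.0643 q6 [ 0.09 -0.32]
guide? 124 [ 0.47  -0.324]
guide? 114 [ 0.425 -0.182]
row [-0.3608, -0.3182, 0.0454] [1.2, -0.5, 103.6] dist 0.483
```

Guide C was knocked to about (0.473,-0.325), so I go there and look again.

Run:
```python
from h import *
go(.52,-.29,.2,np.radians(10))
```

```text
row [-0.349, -0.2328, -0.0033] [1.2, -0.5, 103.6] dist 0.42
```

```bash
python3 -m crank '[[-0.349,-0.233,-0.02,1,-0.5,103],[-0.349,-0.233,-0.02,1,-0.5,103],[-0.349,-0.233,-0.02,1,-0.5,103],[-0.349,-0.233,-0.02,1,-0.5,103],[-0.349,-0.233,-0.02,1,-0.5,103],[-0.349,-0.233,-0.02,1,-0.5,103],[-0.349,-0.233,-0.02,1,-0.5,103],[-0.349,-0.233,-0.003,1,-0.5,103.6],[-0.349,-0.233,-0.003,1.2,-0.5,103.6],[-0.349,-0.233,-0.003,1.2,-0.5,103.6],[-0.349,-0.233,-0.003,1.2,-0.5,103.6],[-0.349,-0.233,-0.003,1.2,-0.5,103.6]]' 1
python3 - <<'E'
from h import *
st(); im=grab('wrist'); np.save('w8.npy',im,allow_pickle=True); cv2.imwrite('pics/w8.png',cv2.resize(im['frame'],(640,480),interpolation=cv2.INTER_CUBIC))
E
```

```text
clock: 25.52
position: [0.5194, -0.2898, 0.1985]
ee_rot: [-0.0, 0.996, 0.088, -0.001]
contact_force: [0.2, -0.1, 0.6]
width: 0.0855
t 25.52 p [ 0.5194 -0.2898  0.1985] yaw 0.177 F [ 0.2 -0.1  0.6] M [-0.05 -0.01 -0.05] w 0.0855 q6 [-0.63  0.77]
```

View pics/w8.png

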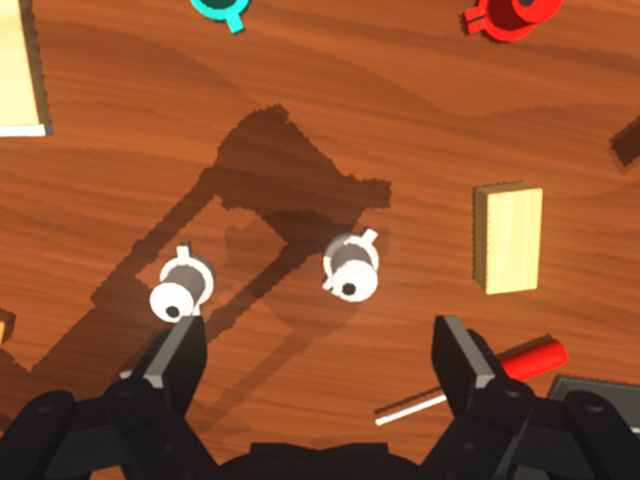

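The knocked guide C is at (353,280), with its narrow ear at (372,234) and its pointer at (328,287). D is at (172,300), with its narrow ear at (183,248).

Run:
```python
from h import *
im=np.load('w8.npy',allow_pickle=True).item(); k=.8
C=cloud(im); h=C[...,2]
for n,t,ear,sg in (('C',(354,280),(374,231),-1),('C2',(354,280),(326,288),1),('D',(172,301),(183,245),-1)):
    t=np.array(t)*k; p0=onplane(im,[t],.052)[0]
    m=(abs(h-.052)<.004)&(np.hypot(C[...,0]-p0[0],C[...,1]-p0[1])<.03)
    (cx,cy),r=cv2.minEnclosingCircle(np.argwhere(m)[:,::-1].astype(np.float32))
    e=onplane(im,[np.array(ear)*k],.012)[0]; c=onplane(im,[(cx,cy)],.052)[0]
    d=(e-c)[:2]*sg; print(n,'circ',c[:2].round(4),'ear r',np.hypot(*d).round(4),'G',np.degrees(np.arctan2(d[1],d[0])).round(1))
go(.474,-.3255,.1,np.radians(10));go(.474,-.3255,.023,np.radians(10))
```

```text
C circ [ 0.4751 -0.3256] ear r 0.0333 G 152.4
C2 circ [ 0.4751 -0.3256] ear r 0.0349 G 153.5
D circ [ 0.43   -0.1848] ear r 0.0331 G -169.4
row [-0.051, 0.0272, 0.0989] [-0.0, 0.1, 0.1] dist 0.115
row [-0.0509, 0.0272, 0.1759] [-0.0, 0.1, 0.1] dist 0.185
```

```bash
python3 -m crank '[[-0.05,0.0275,0.06,0,0,0],[-0.05,0.0275,0.1,0,0,0],[-0.05,0.0275,0.14,0,0,0],[-0.05,0.0275,0.176,0,0,0],[-0.05,0.0275,0.176,0,0,0]]'; python3 -m crank '[[0,0,0,0,0,0],[0,0,0,0,0,0],[0,0,0,0,0,0],[0,0,0,0,0,0],[0,0,0,0,0,0]]' 0 50;python3 -m crank '[[0,0,-0.05,0,0,0],[0,0,-0.1,0,0,0],[0,0,-0.14,0,0,0],[0,0,-0.14,0,0,0]]'
python3 - <<'E'
from h import *
st();go(.5748,.2231,.16,np.radians(8))
E
```

```text
clock: 26.2
position: [0.4729, -0.324, 0.0204]
ee_rot: [-0.003, 0.996, 0.088, -0.003]
contact_force: [-0.5, -0.5, 0.1]
width: 0.0854
clock: 26.82
position: [0.4741, -0.3252, 0.0222]
ee_rot: [-0.001, 0.996, 0.089, -0.002]
contact_force: [0.6, -0.3, 5.5]
width: 0.0349
clock: 27.32
position: [0.4763, -0.3266, 0.1656]
ee_rot: [0.002, 0.996, 0.089, 0.001]
contact_force: [-0.9, -0.0, -3.1]
width: 0.0348
t 27.32 p [ 0.4763 -0.3266  0.1656] yaw 0.178 F [-0.9 -0.  -3.1] M [ 0.02 -0.04  0.02] w 0.0348 q6 [-0.72  0.67]
row [0.1941, -0.5237, 0.0041] [0.2, -0.1, 2.2] dist 0.559
```

```bash
python3 -m crank '[[0.194,-0.5237,0.004,0,0,2],[0.194,-0.5237,0.004,0,0,2],[0.194,-0.5237,0.004,0,0,2],[0.194,-0.5237,0.004,0,0,2],[0.194,-0.5237,0.004,0,0,2],[0.194,-0.5237,0.004,0,0,2],[0.194,-0.5237,0.004,0,0,2],[0.194,-0.5237,0.004,0,0,2],[0.194,-0.5237,0.004,0,0,2],[0.194,-0.5237,0.004,0,0,2],[0.194,-0.5237,0.004,0,0,2],[0.194,-0.5237,0.004,0,0,2],[0.194,-0.5237,0.004,0,0,2]]'
python3 - <<'E'
from h import *
st(); im=grab('wrist'); np.save('w9.npy',im,allow_pickle=True); cv2.imwrite('pics/w9.png',cv2.resize(im['frame'],(640,480),interpolation=cv2.INTER_CUBIC))
for n,c in ((2,(.5921,.125)),(3,(.5747,.2233)),(4,(.5574,.3218))):
        try: print(n,*seatfit(im,c))
        except Exception as e: print(n,e)
zt=manip.get_state()['position'][2]-.0222+.052
C=cloud(im); m=(abs(C[...,2]-zt)<.003); m[:, :212]=0; m[:,300:]=0; m[:240]=0; m[330:]=0
ys,xs=np.where(m); print(xs.min(),xs.max(),ys.min(),ys.max()); print(onplane(im,[(255.5,(ys.min()+ys.max())/2)],zt))
E
```

```text
clock: 28.95
position: [0.5745, 0.2217, 0.16]
ee_rot: [0.002, 0.998, 0.07, 0.001]
contact_force: [-0.4, -0.8, -3.1]
width: 0.0348
t 28.95 p [0.5745 0.2217 0.16  ] yaw 0.141 F [-0.4 -0.8 -3.1] M [-0.02  0.03  0.05] w 0.0348 q6 [0.26 1.69]
2 [0.5905 0.1236] 0.0302 27 [(-20, -18), (-6, 2), (174, 174)]
3 [0.5742 0.2235] 0.0314 22 [(-56, -44), (132, 152)]
4 [0.5577 0.3214] 0.0313 32 [(-180, -172), (-12, 20), (174, 178)]
212 299 251 325
[[0.57586188 0.22139056 0.18993658]]
```

View pics/w9.png

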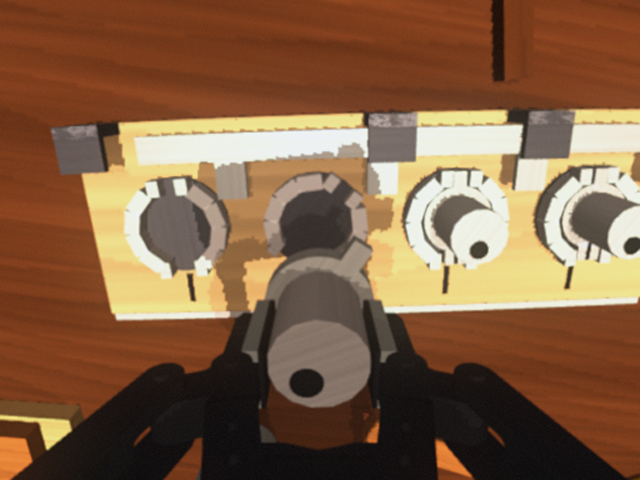

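The held guide's narrow ear at (362,250) is parallel to seat 3's narrow keyway at (340,188). Guides 1 and 2 sit home.

```bash
python3 -m crank '[[-0.001,-0.002,0.04,0,0,0],[-0.001,-0.002,0.08,0,0,0],[-0.001,-0.002,0.098,0,0,0],[-0.001,-0.002,0.104,0,0,0],[-0.001,-0.002,0.107,0,0,0],[-0.001,-0.002,0.107,0,0,0]]'
python3 - <<'E'
from h import *
st()
E
python3 -m crank '[[0,0,0.003,0,0,0],[0,0,0.006,0,0,0],[0,0,0.008,0,0,0],[0,0,0.008,0,0,0]]'
python3 - <<'E'
from h import *
st()
E
```

```text
clock: 29.75
position: [0.5745, 0.2233, 0.0541]
ee_rot: [0.001, 0.998, 0.07, 0.002]
contact_force: [0.1, 0.2, -3.3]
width: 0.0346
t 29.75 p [0.5745 0.2233 0.0541] yaw 0.14 F [ 0.1  0.2 -3.3] M [ 0.01  0.02 -0.05] w 0.0346 q6 [0.26 1.69]
clock: 30.25
position: [0.5766, 0.2233, 0.0494]
ee_rot: [0.001, 0.998, 0.07, 0.005]
contact_force: [-1.4, -1.7, 11.7]
width: 0.0346
t 30.25 p [0.5766 0.2233 0.0494] yaw 0.14 F [-1.4 -1.7 11.7] M [-0.3   0.52 -0.04] w 0.0346 q6 [0.26 1.69]
```

```bash
python3 -m crank '[[0,0,0.002,0,0,-1.5],[0,0,0.002,0,0,-3],[0,0,0.002,0,0,-3]]'
python3 - <<'E'
from h import *
st()
im=np.load('w9.npy',allow_pickle=True).item(); zu=.16-.0222
e=onplane(im,np.array([(364,243)])*.8,zu+.012)[0][:2]-[.5759,.2214]; print(np.hypot(*e),np.degrees(np.arctan2(e[1],e[0])))
e=onplane(im,np.array([(340,188)])*.8,.034)[0][:2]-[.5745,.2233]; print(np.hypot(*e),np.degrees(np.arctan2(e[1],e[0])))
E
```

```text
clock: 30.62
position: [0.5768, 0.2233, 0.0495]
ee_rot: [0.001, 0.995, 0.096, 0.005]
contact_force: [-2.6, -0.8, 8.3]
width: 0.0349
t 30.62 p [0.5768 0.2233 0.0495] yaw 0.192 F [-2.6 -0.8  8.3] M [-0.14  0.9  -0.26] w 0.0349 q6 [0.26 1.64]
0.03272562293989756 -25.92460828688182
0.03181451312100787 -24.019258346730126
```

```bash
python3 -m crank '[[-0.001,0,0.002,0,0,0],[-0.001,0,0.002,0,0,2],[-0.001,0,0.002,0,0,3],[-0.001,0,0.002,0,0,3]]';python3 -m crank '[[-0.001,0,0.002,0,0,1.5],[-0.001,0,0.002,0,0,3],[-0.001,0,0.002,0,0,3]]';python3 -m crank '[[0,0,0.002,0,0,1.5],[0,0,0.002,0,0,3],[0,0,0.002,0,0,3]]'
python3 - <<'E'
from h import *
st()
E
```

```text
clock: 31.12
position: [0.5759, 0.2232, 0.0473]
ee_rot: [0.001, 0.998, 0.07, 0.005]
contact_force: [-0.6, 0.4, -2.6]
width: 0.035
clock: 31.5
position: [0.575, 0.2234, 0.045]
ee_rot: [0.001, 0.999, 0.043, 0.005]
contact_force: [0.4, 1.6, -4.7]
width: 0.0347
clock: 31.88
position: [0.5755, 0.2238, 0.0441]
ee_rot: [0.0, 1.0, 0.017, 0.006]
contact_force: [-1.6, 1.8, 5.2]
width: 0.0346
t 31.88 p [0.5755 0.2238 0.0441] yaw 0.034 F [-1.6  1.8  5.2] M [0.25 0.19 0.13] w 0.0346 q6 [0.26 1.8 ]
```

```bash
python3 -m crank '[[0,0,0.001,0,0,-6],[0,0,0.001,0,0,-12],[0,0,0.001,0,0,-18],[0,0,0.001,0,0,-24],[0,0,0.001,0,0,-30],[0,0,0.001,0,0,-36],[0,0,0.001,0,0,-41],[0,0,0.001,0,0,-43.5],[0,0,0.001,0,0,-43.5],[0,0,0.001,0,0,-43.5]]'
python3 - <<'E'
from h import *
st();im=grab('wrist'); np.save('w10.npy',im,allow_pickle=True); cv2.imwrite('pics/w10.png',cv2.resize(im['frame'][60:],None,fx=1.5,fy=1.5,interpolation=cv2.INTER_CUBIC))
E
```

```text
clock: 33.12
position: [0.5756, 0.2246, 0.0442]
ee_rot: [0.002, 0.923, 0.386, 0.006]
contact_force: [-1.1, 1.8, 6.5]
width: 0.0347
t 33.12 p [0.5756 0.2246 0.0442] yaw 0.792 F [-1.1  1.8  6.5] M [ 0.57  0.39 -0.1 ] w 0.0347 q6 [0.26 1.04]
```

View pics/w10.png

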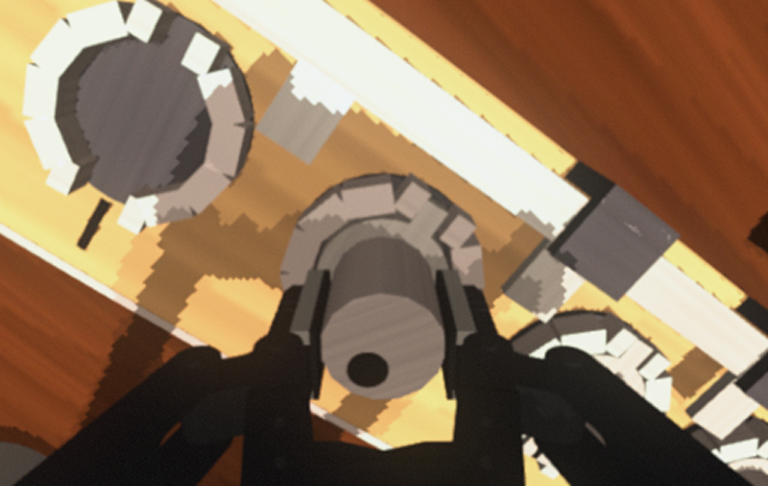

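Run:
```python
from h import *
im=np.load('w10.npy',allow_pickle=True).item()
f=lambda u,v:(u/1.5,v/1.5+60)
for p in ((440,208),(425,228)):
    e=onplane(im,[f(*p)],.034)[0][:2]; d=e-[.5748,.2232]; print(np.hypot(*d).round(4),np.degrees(np.arctan2(d[1],d[0])))
M=onplane(im,[f(107,203),f(83,245)],.018); d=M[0]-M[1]; print('mark4',np.degrees(np.arctan2(d[1],d[0])))
d=M.mean(0)[:2]-[.558,.3215]; print(np.degrees(np.arctan2(-d[1],-d[0])))
```

```text
0.0337 10.07908369261542
0.0249 9.588811218365674
mark4 8.55139993875005
10.332312678007485
```

```bash
python3 -m crank '[[0,0,-0.001,0,0,0],[0,0,-0.001,0,0,0],[0,0,-0.001,0,0,0],[0,0,-0.05,0,0,0],[0,0,-0.1,0,0,0],[0,0,-0.15,0,0,0],[0,0,-0.15,0,0,0]]' 0.75
python3 - <<'E'
from h import *
st();topguides(); go(.4293,-.184,.15,np.radians(10))
E
```

```text
clock: 34.05
position: [0.5765, 0.225, 0.1991]
ee_rot: [0.002, 0.923, 0.386, 0.011]
contact_force: [-0.9, -0.4, -0.2]
width: 0.0638
t 34.05 p [0.5765 0.225  0.1991] yaw 0.792 F [-0.9 -0.4 -0.2] M [-0.05 -0.02 -0.02] w 0.0638 q6 [0.26 1.04]
guide? 115 [ 0.425 -0.182]
row [-0.3936, 0.183, 0.0427] [0.3, -0.9, 35.4] dist 0.436
```

```bash
python3 -m crank '[[-0.3936,0.183,0.02,0.3,-0.9,35.4],[-0.3936,0.183,0.02,0.3,-0.9,35.4],[-0.3936,0.183,0.02,0.3,-0.9,35.4],[-0.3936,0.183,0.02,0.3,-0.9,35.4],[-0.3936,0.183,0.02,0.3,-0.9,35.4],[-0.3936,0.183,0.0427,0.3,-0.9,35.4],[-0.3936,0.183,0.0427,0.3,-0.9,35.4],[-0.3936,0.183,0.0427,0.3,-0.9,35.4],[-0.3936,0.183,0.0427,0.3,-0.9,35.4],[-0.3936,0.183,0.0427,0.3,-0.9,35.4],[-0.3936,0.183,0.0427,0.3,-0.9,35.4]]' 1
python3 - <<'E'
from h import *
st(); go(.4288,-.184,.023,np.radians(10))
E
```

```text
clock: 35.48
position: [0.4298, -0.1828, 0.1502]
ee_rot: [0.0, 0.996, 0.088, 0.001]
contact_force: [0.4, -0.3, 0.1]
width: 0.0852
t 35.48 p [ 0.4298 -0.1828  0.1502] yaw 0.176 F [ 0.4 -0.3  0.1] M [ 0.06  0.03 -0.05] w 0.0852 q6 [-0.55  0.84]
row [-0.0013, 0.001, 0.1272] [0.0, -0.1, 0.1] dist 0.127
```

```bash
python3 -m crank '[[0,0.002,0.05,0,0,0],[0,0.002,0.1,0,0,0],[0,0.002,0.1265,0,0,0],[0,0.002,0.1265,0,0,0]]'; python3 -m crank '[[0,0,0,0,0,0],[0,0,0,0,0,0],[0,0,0,0,0,0],[0,0,0,0,0,0],[0,0,0,0,0,0]]' 0 50;python3 -m crank '[[0,0,-0.05,0,0,0],[0,0,-0.1,0,0,0],[0,0,-0.14,0,0,0],[0,0,-0.14,0,0,0]]'
python3 - <<'E'
from h import *
st();go(.5568,.321,.16,np.radians(11))
E
```

```text
clock: 35.98
position: [0.4292, -0.1831, 0.0222]
ee_rot: [-0.001, 0.996, 0.089, -0.001]
contact_force: [-0.1, -1.0, -0.0]
width: 0.0849
clock: 36.6
position: [0.43, -0.1834, 0.0235]
ee_rot: [-0.001, 0.996, 0.089, -0.0]
contact_force: [-0.6, 1.4, 5.0]
width: 0.0349
clock: 37.1
position: [0.4321, -0.1849, 0.1671]
ee_rot: [0.002, 0.996, 0.089, 0.003]
contact_force: [-0.0, 0.6, -2.2]
width: 0.0348
t 37.1 p [ 0.4321 -0.1849  0.1671] yaw 0.178 F [-0.   0.6 -2.2] M [-0.01 -0.    0.05] w 0.0348 q6 [-0.55  0.84]
row [0.2121, -0.4759, 0.0064] [0.2, -0.4, -0.8] dist 0.521
```

```bash
python3 -m crank '[[0.212,-0.476,0.006,0,0,-1],[0.212,-0.476,0.006,0,0,-1],[0.212,-0.476,0.006,0,0,-1],[0.212,-0.476,0.006,0,0,-1],[0.212,-0.476,0.006,0,0,-1],[0.212,-0.476,0.006,0,0,-1],[0.212,-0.476,0.006,0,0,-1],[0.212,-0.476,0.006,0,0,-1],[0.212,-0.476,0.006,0,0,-1],[0.212,-0.476,0.006,0,0,-1],[0.212,-0.476,0.006,0,0,-1],[0.212,-0.476,0.006,0,0,-1]]'
python3 - <<'E'
from h import *
st(); im=grab('wrist'); np.save('w11.npy',im,allow_pickle=True); cv2.imwrite('pics/w11.png',cv2.resize(im['frame'],(640,480),interpolation=cv2.INTER_CUBIC))
for n,c in ((4,(.5574,.3218)),):
        try: print(n,*seatfit(im,c))
        except Exception as e: print(n,e)
zt=manip.get_state()['position'][2]-.0235+.052
C=cloud(im); m=(abs(C[...,2]-zt)<.003); m[:, :212]=0; m[:,300:]=0; m[:240]=0; m[330:]=0
ys,xs=np.where(m); print(xs.min(),xs.max(),ys.min(),ys.max()); print(onplane(im,[(255.5,(ys.min()+ys.max())/2)],zt))
E
```

```text
clock: 38.6
position: [0.5564, 0.3193, 0.1604]
ee_rot: [0.002, 0.995, 0.097, 0.003]
contact_force: [0.2, 0.1, -1.3]
width: 0.0346
t 38.6 p [0.5564 0.3193 0.1604] yaw 0.193 F [ 0.2  0.1 -1.3] M [-0.   -0.02 -0.  ] w 0.0346 q6 [0.42 1.8 ]
4 [0.558  0.3223] 0.031 28 [(-180, -166), (-150, -150), (154, 154), (172, 178)]
212 299 253 326
[[0.55592193 0.31878001 0.18910561]]
```

View pics/w11.png

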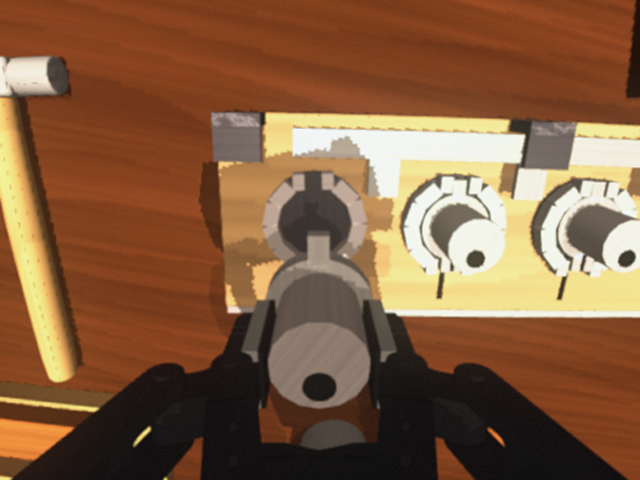

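The held guide's narrow ear at (318,245) lines up with seat 4's narrow keyway at (315,182). Going down.

```bash
python3 -m crank '[[0.0015,-0.0024,0.04,0,0,0],[0.0015,-0.0024,0.08,0,0,0],[0.0015,-0.0024,0.098,0,0,0],[0.0015,-0.0024,0.103,0,0,0],[0.0015,-0.0024,0.106,0,0,0],[0.0015,-0.0024,0.106,0,0,0]]'
python3 - <<'E'
from h import *
st()
E
python3 -m crank '[[0,0,0.003,0,0,0],[0,0,0.006,0,0,0],[0,0,0.009,0,0,0],[0,0,0.009,0,0,0]]'
python3 - <<'E'
from h import *
st()
E
```

```text
clock: 39.4
position: [0.5572, 0.3202, 0.0567]
ee_rot: [0.003, 0.995, 0.096, 0.002]
contact_force: [-3.5, -3.3, 6.2]
width: 0.0343
t 39.4 p [0.5572 0.3202 0.0567] yaw 0.193 F [-3.5 -3.3  6.2] M [-0.69  0.88 -0.01] w 0.0343 q6 [0.42 1.8 ]
clock: 39.9
position: [0.5598, 0.3211, 0.0534]
ee_rot: [0.002, 0.995, 0.096, 0.006]
contact_force: [-1.9, -0.1, 14.9]
width: 0.0346
t 39.9 p [0.5598 0.3211 0.0534] yaw 0.193 F [-1.9 -0.1 14.9] M [-0.36  0.76  0.11] w 0.0346 q6 [0.42 1.8 ]
```

```bash
python3 -m crank '[[-0.001,0,0,0,0,0],[-0.001,0,0,0,0,1.5],[-0.001,0,0,0,0,3],[-0.001,0,0,0,0,3]]';python3 - <<'E'
from h import *
st()
E
python3 -m crank '[[-0.001,0,0,0,0,-1.5],[-0.001,0,0.001,0,0,-3],[-0.001,0,0.001,0,0,-4.5],[-0.001,0,0.001,0,0,-4.5]]'
python3 - <<'E'
from h import *
st()
E
```

```text
clock: 40.4
position: [0.5603, 0.321, 0.0542]
ee_rot: [0.001, 0.998, 0.07, 0.008]
contact_force: [1.9, -0.1, 5.6]
width: 0.0346
t 40.4 p [0.5603 0.321  0.0542] yaw 0.14 F [ 1.9 -0.1  5.6] M [-0.18 -0.25  0.02] w 0.0346 q6 [0.42 1.85]
clock: 40.9
position: [0.5591, 0.3219, 0.0538]
ee_rot: [0.001, 0.994, 0.109, 0.008]
contact_force: [-0.7, 2.9, 7.1]
width: 0.0344
t 40.9 p [0.5591 0.3219 0.0538] yaw 0.219 F [-0.7  2.9  7.1] M [ 0.21  0.19 -0.1 ] w 0.0344 q6 [0.42 1.77]
```

```bash
python3 - <<'E'
from h import *
im=np.load('w11.npy',allow_pickle=True).item()
e=onplane(im,np.array([(318,234)])*.8,.1604-.0235+.012)[0][:2]-[.5559,.3188]; print(np.hypot(*e),np.degrees(np.arctan2(e[1],e[0])))
for c in ((.558,.322),(.558,.3213)):
  e=onplane(im,np.array([(314.5,181)])*.8,.034)[0][:2]-c; print(np.hypot(*e),np.degrees(np.arctan2(e[1],e[0])))
E
python3 -m crank '[[0,0,0.001,0,0,-1.5],[0,0,0.001,0,0,-3],[0,0,0.001,0,0,-4],[0,0,0.001,0,0,-4]]'
python3 - <<'E'
from h import *
st()
E
```

```text
0.03243672158861144 11.571554035580293
0.030325340112689576 10.248843524093111
0.030457676990252272 11.544755700369027
clock: 41.4
position: [0.559, 0.3226, 0.0523]
ee_rot: [0.0, 0.99, 0.144, 0.007]
contact_force: [1.1, 4.0, -2.8]
width: 0.0345
t 41.4 p [0.559  0.3226 0.0523] yaw 0.289 F [ 1.1  4.  -2.8] M [ 0.88 -0.33 -0.11] w 0.0345 q6 [0.42 1.7 ]
```

```bash
python3 -m crank '[[0,0,0.002,0,0,0],[0,0,0.004,0,0,0],[0,0,0.006,0,0,0],[0,0,0.006,0,0,0]]'
python3 - <<'E'
from h import *
st()
E
```

```text
clock: 41.9
position: [0.5594, 0.3228, 0.0465]
ee_rot: [0.0, 0.99, 0.144, 0.008]
contact_force: [2.1, 3.4, 4.5]
width: 0.0346
t 41.9 p [0.5594 0.3228 0.0465] yaw 0.288 F [2.1 3.4 4.5] M [ 0.55 -0.28 -0.34] w 0.0346 q6 [0.42 1.7 ]
```

```bash
python3 -m crank '[[0,0,0.002,0,0,0],[0,0,0.002,0,0,3],[0,0,0.002,0,0,7.5],[0,0,0.002,0,0,7.5],[0,0,0.002,0,0,7.5]]'
python3 - <<'E'
from h import *
st()
E
python3 -m crank '[[0,0,-0.001,0,0,0],[0,0,-0.001,0,0,0],[0,0,-0.001,0,0,0],[0,0,-0.05,0,0,0],[0,0,-0.1,0,0,0],[0,0,-0.18,0,0,0],[0,0,-0.2,0,0,0],[0,0,-0.2,0,0,0]]' 0.75
python3 - <<'E'
from h import *
st(); a=np.radians(100); go(.583,.205,.26,a); a=np.radians(190); c=[.583,.174]; go(.583-.08,.16,.25,a)
E
```

```text
clock: 42.52
position: [0.5592, 0.3223, 0.0454]
ee_rot: [-0.0, 0.997, 0.079, 0.008]
contact_force: [-0.1, 1.7, 9.0]
width: 0.0348
t 42.52 p [0.5592 0.3223 0.0454] yaw 0.158 F [-0.1  1.7  9. ] M [ 0.27 -0.01  0.02] w 0.0348 q6 [0.42 1.83]
clock: 43.52
position: [0.5576, 0.3227, 0.2492]
ee_rot: [-0.001, 0.997, 0.079, 0.011]
contact_force: [-0.4, 0.3, -0.6]
width: 0.064
t 43.52 p [0.5576 0.3227 0.2492] yaw 0.159 F [-0.4  0.3 -0.6] M [ 0.    0.01 -0.03] w 0.064 q6 [0.42 1.83]
row [0.0067, 0.1202, -0.0107] [1.0, -1.0, -90.9] dist 0.121
row [-0.0796, 0.152, -0.0026] [-2.0, 0.0, 179.1] dist 0.172
```

```bash
python3 -m crank '[[-0.08,0.152,-0.003,0,0,-45],[-0.08,0.152,-0.003,0,0,-90],[-0.08,0.152,-0.003,0,0,-90],[-0.08,0.152,-0.003,0,0,-90],[-0.08,0.152,-0.003,0,0,-90],[-0.08,0.152,-0.003,0,0,-90],[-0.08,0.152,-0.003,0,0,-90],[-0.08,0.152,-0.003,0,0,-90],[-0.08,0.152,-0.003,0,0,-90],[-0.08,0.152,-0.003,0,0,-130],[-0.08,0.152,-0.003,0,0,-170],[-0.08,0.152,-0.003,0,0,-170],[-0.08,0.152,-0.003,0,0,-170],[-0.08,0.152,-0.003,0,0,-170],[-0.08,0.152,-0.003,0,0,-170],[-0.08,0.152,-0.003,0,0,-170],[-0.08,0.152,-0.003,0,0,-170],[-0.08,0.152,-0.003,0,0,-170],[-0.08,0.152,-0.003,0,0,-170],[-0.08,0.152,-0.003,0,0,-170]]'
python3 - <<'E'
from h import *
st(); im=grab('wrist'); np.save('w12.npy',im,allow_pickle=True)
uv=proj(im,[[.6092,.0265,.034],[.5748,.2232,.034],[.558,.3215,.034],[.5917,.125,.034]]); print(uv.round())
x0=max(0,int(uv[:,0].min())-50);x1=int(uv[:,0].max())+50;y0=max(0,int(uv[:,1].min())-50);y1=int(uv[:,1].max())+60
print(x0,x1,y0,y1); s=800/(x1-x0); print(s); cv2.imwrite('pics/w12.png',cv2.resize(im['frame'][y0:y1,x0:x1],None,fx=s,fy=s,interpolation=cv2.INTER_CUBIC))
E
```

```text
clock: 46.02
position: [0.5024, 0.1598, 0.25]
ee_rot: [0.011, 0.008, 1.0, 0.002]
contact_force: [0.5, 0.0, 0.7]
width: 0.0643
t 46.02 p [0.5024 0.1598 0.25  ] yaw 3.125 F [0.5 0.  0.7] M [-0.02 -0.01 -0.  ] w 0.0643 q6 [ 0.18 -1.38]
[[150. 239.]
 [307. 211.]
 [389. 197.]
 [227. 225.]]
100 438 146 298
2.366863905325444
```

View pics/w12.png

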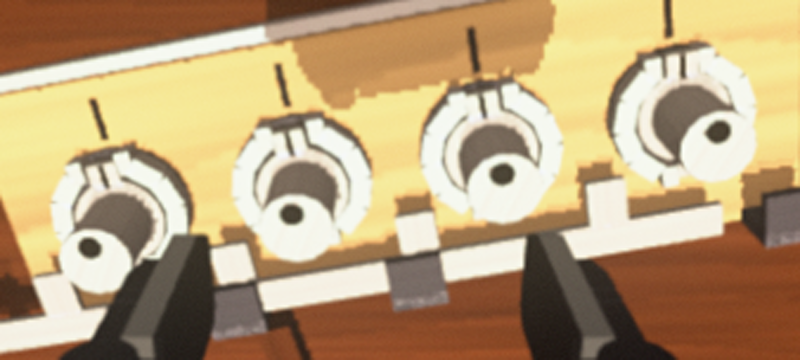

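All four pointer ears, each with its black line, point along their marks. The lines are at (102,175), (293,143), (482,98) and (675,67). Now to put numbers on it.

Run:
```python
from h import *
im=np.load('w12.npy',allow_pickle=True).item(); s=2.366863905
f=lambda u,v:(u/s+100,v/s+146)
dg=lambda d:np.degrees(np.arctan2(d[1],d[0]))%360
for n,c,p,m in ((1,(.6092,.0265),((98,162),(106,187)),((93,99),(104,138))),(2,(.5917,.125),((290,130),(297,155)),((278,64),(287,104))),(3,(.5748,.2232),((479,88),(486,110)),((471,28),(477,70))),(4,(.558,.3215),((673,55),(676,80)),((668,0),(668,37)))):
    P=onplane(im,[f(*q) for q in p],.034)[:,:2]; M=onplane(im,[f(*q) for q in m],.018)[:,:2]
    F=seatfit(im,c)
    print(n,F[0],'pointer slope',dg(P[0]-P[1]).round(1),'from c',dg(P.mean(0)-c).round(1),'mark slope',dg(M[0]-M[1]).round(1),'from c',dg(M.mean(0)-c).round(1))
    # lateral offset of pointer mid from mark line (jig y), mm
    y=np.array([-np.sin(.1755),np.cos(.1755)]); print('   lateral pointer-mark mm',((P.mean(0)-M.mean(0))@y*1e3).round(1))
```

```text
1 [0.6075 0.0257] pointer slope 188.7 from c 191.9 mark slope 187.2 from c 190.0
   lateral pointer-mark mm -0.9
2 [0.5922 0.1243] pointer slope 191.7 from c 186.8 mark slope 189.0 from c 189.7
   lateral pointer-mark mm 1.1
3 [0.5756 0.2234] pointer slope 198.4 from c 190.3 mark slope 189.5 from c 189.0
   lateral pointer-mark mm -1.1
4 [0.5584 0.3225] pointer slope 193.4 from c 196.2 mark slope 186.6 from c 189.0
   lateral pointer-mark mm -4.0
```

Run:
```python
from h import *
im=np.load('w12.npy',allow_pickle=True).item(); s=2.366863905
g=cv2.cvtColor(im['frame'],cv2.COLOR_BGR2GRAY).astype(float)
y=np.array([-np.sin(.1755),np.cos(.1755)])
def line(u,v,hw,vs):
    # column centroid of darkness on each row
    out=[]
    for r in range(int(vs[0]/s+146),int(vs[1]/s+146)+1):
        # shift with slope of line
        c=u/s+100; a=int(round(c-hw)); b=int(round(c+hw)); w=g[r,a:b+1]; w=np.clip(w.max()-w-30,0,None)
        if w.sum()>40: out.append(((np.arange(a,b+1)*w).sum()/w.sum(),r))
    return out
for n,c,p,m in ((1,(.6092,.0265),(102,4,(165,184)),(98,7,(102,135))),(2,(.5917,.125),(293,4,(134,152)),(283,7,(68,100))),(3,(.5748,.2232),(482,4,(91,107)),(474,7,(32,66))),(4,(.558,.3215),(675,4,(58,77)),(668,7,(3,33)))):
    a=line(*p); b=line(*m); P=onplane(im,a,.034)[:,:2]; M=onplane(im,b,.018)[:,:2]
    d=(P.mean(0)-M.mean(0))@y*1e3; r=np.linalg.norm(P.mean(0)-c)
    print(n,len(a),len(b),'lat',d.round(2),'r',r.round(4),'deg',np.degrees(-d/1e3/r).round(1))
```

```text
Traceback (most recent call last):
TypeError: line() missing 1 required positional argument: 'vs'
```

Run:
```python
from h import *
im=np.load('w12.npy',allow_pickle=True).item(); s=2.366863905
g=cv2.cvtColor(im['frame'],cv2.COLOR_BGR2GRAY).astype(float)
y=np.array([-np.sin(.1755),np.cos(.1755)])
def line(u,hw,vs):
    out=[]
    for r in range(int(vs[0]/s+146),int(vs[1]/s+146)+1):
        c=u/s+100; a=int(round(c-hw)); b=int(round(c+hw)); w=g[r,a:b+1]; w=np.clip(w.max()-w-30,0,None)
        if w.sum()>40: out.append(((np.arange(a,b+1)*w).sum()/w.sum(),r))
    return out
for n,c,p,m in ((1,(.6092,.0265),(102,4,(165,184)),(98,7,(102,135))),(2,(.5917,.125),(293,4,(134,152)),(283,7,(68,100))),(3,(.5748,.2232),(482,4,(91,107)),(474,7,(32,66))),(4,(.558,.3215),(675,4,(58,77)),(668,7,(3,33)))):
    a=line(*p); b=line(*m); P=onplane(im,a,.034)[:,:2]; M=onplane(im,b,.018)[:,:2]
    d=(P.mean(0)-M.mean(0))@y*1e3; r=np.linalg.norm(P.mean(0)-c)
    print(n,len(a),len(b),'lat',d.round(2),'r',r.round(4),'deg',np.degrees(-d/1e3/r).round(1))
top=cv2.cvtColor
```

```text
1 9 15 lat -0.6 r 0.028 deg 1.2
2 9 15 lat -0.61 r 0.026 deg 1.3
3 8 15 lat -1.52 r 0.0312 deg 2.8
4 9 13 lat -1.17 r 0.0293 deg 2.3
```

Run:
```python
from h import *
im=np.load('w12.npy',allow_pickle=True).item(); s=2.366863905
g=cv2.cvtColor(im['frame'],cv2.COLOR_BGR2GRAY); C=cloud(im)
for n,t in ((1,(96,262)),(2,(298,228)),(3,(508,188)),(4,(717,145))):
    u=np.array(t)/s+[100,146]; p0=onplane(im,[u],.074)[0]
    m=(abs(C[...,2]-.074)<.003)&(np.hypot(C[...,0]-p0[0],C[...,1]-p0[1])<.026)
    n_,l,st_,_=cv2.connectedComponentsWithStats(m.astype(np.uint8)); m=l==1+st_[1:,4].argmax()
    hull=cv2.convexHull(np.argwhere(m)[:,::-1].astype(np.int32)); k=np.zeros(g.shape,np.uint8); cv2.fillConvexPoly(k,hull,1)
    M=cv2.moments(k,True); c=onplane(im,[(M['m10']/M['m00'],M['m01']/M['m00'])],.074)[0]
    ki=cv2.erode(k,np.ones((5,5))); ys,xs=np.where((ki>0)); w=np.clip(160-g[ys,xs].astype(float),0,None)
    b=onplane(im,[((xs*w).sum()/w.sum(),(ys*w).sum()/w.sum())],.074)[0]; d=b-c
    print(n,k.sum(),c[:2].round(4),'bore off',np.hypot(d[0],d[1]).round(4),'heading',(np.degrees(np.arctan2(d[1],d[0]))%360).round(1))
cv2.imwrite('pics/z.png',cv2.resize(im['frame'][135:215,260:440],None,fx=4.4,fy=4.4,interpolation=cv2.INTER_LANCZOS4))
```

```text
1 684 [0.6091 0.0265] bore off 0.0069 heading 196.3
2 733 [0.5917 0.1247] bore off 0.0061 heading 195.2
3 783 [0.5732 0.2225] bore off 0.0064 heading 190.6
4 820 [0.5542 0.3203] bore off 0.0064 heading 182.5
```

View pics/z.png

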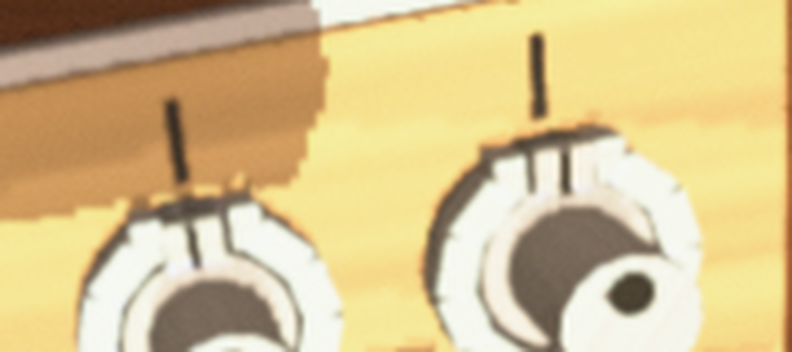

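In this crop seat 3's pointer line is at (193,243) and seat 4's is at (567,172). The thinner line beside each is only the keyway gap, which I had clicked by mistake. I'll recompute.

Run:
```python
from h import *
im=np.load('w12.npy',allow_pickle=True).item()
y=np.array([-np.sin(.1755),np.cos(.1755)])
f=lambda q:((q[0]+.5)/4.4-.5+260,(q[1]+.5)/4.4-.5+135)
for n,c,p,m in ((3,(.5748,.2232),((191,228),(196,260)),((171,100),(181,182))),(4,(.558,.3215),((566,152),(567,192)),((537,35),(540,117)))):
    P=onplane(im,[f(q) for q in p],.034)[:,:2]; M=onplane(im,[f(q) for q in m],.018)[:,:2]
    d=(P.mean(0)-M.mean(0))@y; r=np.linalg.norm(P.mean(0)-c); dg=lambda d:np.degrees(np.arctan2(d[1],d[0]))%360
    print(n,'lat mm',(d*1e3).round(2),'deg',np.degrees(-d/r).round(1),'slopes',dg(P[0]-P[1]).round(1),dg(M[0]-M[1]).round(1),'from c',dg(P.mean(0)-c).round(1))
# dark profile rows for all seats' ears: along arc at r=.029 z=.034
g=cv2.cvtColor(im['frame'],cv2.COLOR_BGR2GRAY).astype(np.float32)
for n,c in ((1,(.6092,.0265)),(2,(.5917,.125)),(3,(.5748,.2232)),(4,(.558,.3215))):
    a=np.radians(np.arange(160,221,2)); v=0
    for r in (.027,.029,.031):
        uv=proj(im,np.c_[c[0]+r*np.cos(a),c[1]+r*np.sin(a),0*a+.034]).astype(np.float32)
        v=v+cv2.remap(g,uv[:,:1],uv[:,1:],cv2.INTER_LINEAR)[:,0]/3
    print(n,list(zip(np.degrees(a).astype(int).tolist(),v.astype(int).tolist())))
```

```text
3 lat mm -1.01 deg 2.1 slopes 190.3 188.4 from c 191.8
4 lat mm 0.14 deg -0.3 slopes 188.5 188.6 from c 188.3
1 [(160, 242), (162, 240), (164, 236), (166, 232), (168, 230), (170, 233), (172, 232), (174, 228), (176, 229), (178, 237), (180, 241), (182, 242), (184, 242), (186, 233), (188, 195), (190, 134), (192, 109), (194, 159), (196, 214), (198, 239), (200, 242), (202, 242), (204, 237), (206, 218), (208, 190), (210, 173), (212, 192), (214, 210), (216, 221), (218, 222), (220, 223)]
2 [(160, 243), (162, 242), (164, 242), (166, 241), (168, 236), (170, 211), (172, 180), (174, 147), (176, 178), (178, 221), (180, 239), (182, 244), (184, 244), (186, 242), (188, 230), (190, 179), (192, 122), (194, 131), (196, 191), (198, 232), (200, 243), (202, 244), (204, 244), (206, 242), (208, 240), (210, 239), (212, 238), (214, 237), (216, 236), (218, 238), (220, 239)]
3 [(160, 240), (162, 240), (164, 239), (166, 238), (168, 232), (170, 204), (172, 167), (174, 150), (176, 195), (178, 230), (180, 243), (182, 244), (184, 244), (186, 242), (188, 223), (190, 152), (192, 106), (194, 140), (196, 205), (198, 239), (200, 244), (202, 244), (204, 243), (206, 241), (208, 238), (210, 237), (212, 238), (214, 239), (216, 236), (218, 238), (220, 238)]
4 [(160, 242), (162, 240), (164, 239), (166, 240), (168, 241), (170, 238), (172, 231), (174, 232), (176, 237), (178, 241), (180, 242), (182, 243), (184, 238), (186, 174), (188, 108), (190, 100), (192, 164), (194, 229), (196, 240), (198, 242), (200, 242), (202, 237), (204, 210), (206, 166), (208, 160), (210, 196), (212, 231), (214, 241), (216, 240), (218, 241), (220, 241)]
```

All four headings are 191.5, 192.7, 192.0 and 189.2° against 190° for the marks. That is within 3°, so I go to the fin and shut the keeper.

Run:
```python
from h import *
go(.683,-.0635,.18,3.317)
```

```text
row [-0.1826, -0.2207, 0.0732] [0.1, 1.3, -11.0] dist 0.296
```

```bash
python3 -m crank '[[-0.1826,-0.2207,0.073,0,1.3,-11],[-0.1826,-0.2207,0.073,0,1.3,-11],[-0.1826,-0.2207,0.073,0,1.3,-11],[-0.1826,-0.2207,0.073,0,1.3,-11],[-0.1826,-0.2207,0.073,0,1.3,-11],[-0.1826,-0.2207,0.073,0,1.3,-11],[-0.1826,-0.2207,0.073,0,1.3,-11],[-0.1826,-0.2207,0.073,0,1.3,-11]]' 1
python3 - <<'E'
from h import *
st(); go(.683,-.0635,.052,3.317)
im=grab('top'); C=cloud(im); m=(C[...,2]>.075)&(C[...,2]<.095)&(abs(C[...,0]-.68)<.04)&(abs(C[...,1]+.06)<.03); print(m.sum(),C[m].mean(0) if m.any() else '')
E
```

```text
clock: 47.08
position: [0.6825, -0.0623, 0.1809]
ee_rot: [-0.0, -0.088, 0.996, 0.001]
contact_force: [0.6, 0.0, 0.6]
width: 0.0853
t 47.08 p [ 0.6825 -0.0623  0.1809] yaw -2.965 F [0.6 0.  0.6] M [ 0.01 -0.05 -0.02] w 0.0853 q6 [-0.19 -1.94]
row [-0.0003, -0.0016, 0.1289] [0.1, -0.0, 0.1] dist 0.129
0
```

```bash
python3 -m crank '[[0,-0.0015,0.05,0,0,0],[0,-0.0015,0.09,0,0,0],[0,-0.0015,0.129,0,0,0],[0,-0.0015,0.129,0,0,0],[0,-0.0015,0.129,0,0,0]]'; python3 -m crank '[[0,0,0,0,0,0],[0,0,0,0,0,0],[0,0,0,0,0,0],[0,0,0,0,0,0],[0,0,0,0,0,0],[0,0,0,0,0,0],[0,0,0,0,0,0]]' 0 60; python3 -m crank '[[0,0.005,0,0,0,0],[0,0.01,0,0,0,0],[0,0.015,0,0,0,0],[0,0.02,0,0,0,0],[0,0.02,0,0,0,0]]';python3 - <<'E'
from h import *
st()
E
```

```text
clock: 47.75
position: [0.6839, -0.0631, 0.054]
ee_rot: [0.001, -0.089, 0.996, 0.001]
contact_force: [1.1, -0.6, 1.1]
width: 0.0856
clock: 48.62
position: [0.6837, -0.0621, 0.0545]
ee_rot: [0.001, -0.088, 0.996, 0.001]
contact_force: [-0.8, 4.2, 4.5]
width: 0.0112
clock: 49.25
position: [0.6802, -0.0416, 0.0545]
ee_rot: [0.001, -0.089, 0.996, 0.002]
contact_force: [-0.4, 0.7, 1.7]
width: 0.0109
t 49.25 p [ 0.6802 -0.0416  0.0545] yaw -2.964 F [-0.4  0.7  1.7] M [-0.21  0.01 -0.27] w 0.0109 q6 [-0.17 -1.92]
```

```bash
python3 -m crank '[[0,0.005,0,0,0,0],[0,0.01,0,0,0,0],[0,0.015,0,0,0,0],[0,0.02,0,0,0,0],[0,0.02,0,0,0,0]]';python3 -m crank '[[0,0.003,0,0,0,0],[0,0.005,0,0,0,0],[0,0.005,0,0,0,0]]';python3 -m crank '[[0,0.002,0,0,0,0],[0,0.004,0,0,0,0],[0,0.004,0,0,0,0]]';python3 - <<'E'
from h import *
st()
E
```

```text
clock: 49.88
position: [0.6766, -0.0207, 0.0545]
ee_rot: [0.001, -0.089, 0.996, 0.002]
contact_force: [0.1, 2.2, 1.1]
width: 0.0115
clock: 50.25
position: [0.6761, -0.0176, 0.0545]
ee_rot: [0.002, -0.089, 0.996, 0.001]
contact_force: [1.4, -4.6, 1.1]
width: 0.011
clock: 50.62
position: [0.6761, -0.0177, 0.0545]
ee_rot: [0.002, -0.089, 0.996, -0.002]
contact_force: [1.9, -11.5, -0.4]
width: 0.0113
t 50.62 p [ 0.6761 -0.0177  0.0545] yaw -2.963 F [  1.9 -11.5  -0.4] M [-1.41 -0.1  -0.27] w 0.0113 q6 [-0.13 -1.87]
```

```bash
python3 -m crank '[[0,0,0,0,0,0],[0,0,0,0,0,0],[0,0,0,0,0,0],[0,0,0,0,0,0],[0,0,-0.05,0,0,0],[0,0,-0.1,0,0,0],[0.05,0.08,-0.19,0,0,0],[0.13,0.17,-0.2,0,0,0],[0.16,0.17,-0.2,0,0,0],[0.16,0.17,-0.2,0,0,0],[0.16,0.17,-0.2,0,0,0]]' 1
python3 - <<'E'
from h import *
st(); im=grab('wrist'); g=cv2.cvtColor(im['frame'],cv2.COLOR_BGR2GRAY).astype(np.float32); C=cloud(im); yv=np.array([-np.sin(.1755),np.cos(.1755)]); xv=np.array([yv[1],-yv[0]])
for n,c in ((1,(.6092,.0265)),(2,(.5917,.125)),(3,(.5748,.2232)),(4,(.558,.3215))):
    c=np.array(c); d=np.hypot(C[...,0]-c[0],C[...,1]-c[1]); T=C[(d<.017)&(C[...,2]>.06)&(C[...,2]<.09)]
    q=(C[...,:2]-c); a_=q@xv; b_=q@yv; K=(a_>.026)&(a_<.05)&(abs(b_)<.03)&(abs(C[...,2]-.041)<.002)
    print(n,'top z',np.median(T[:,2]).round(4) if len(T) else None,'tongue n',K.sum(),'y mid mm',(np.median(b_[K])*1e3).round(1) if K.any() else None)
    a=np.radians(np.arange(170,211,1)); v=0
    for r in (.027,.029,.031):
        uv=proj(im,np.c_[c[0]+r*np.cos(a),c[1]+r*np.sin(a),0*a+.034]).astype(np.float32); v=v+cv2.remap(g,uv[:,:1],uv[:,1:],cv2.INTER_LINEAR)[:,0]/3
    print('  darkest',np.degrees(a[v.argmin()]).round(),v.min())
P=C[(C[...,2]>.075)&(C[...,2]<.09)&(abs(C[...,0]-.675)<.04)&(abs(C[...,1]+.02)<.04)]; print('fin',P.mean(0) if len(P) else None)
E
```

```text
clock: 52.0
position: [0.4845, 0.1239, 0.2549]
ee_rot: [0.003, -0.091, 0.996, -0.002]
contact_force: [0.4, -0.1, -1.0]
width: 0.0858
t 52.0 p [0.4845 0.1239 0.2549] yaw -2.96 F [ 0.4 -0.1 -1. ] M [-0.   -0.01  0.  ] w 0.0858 q6 [ 0.11 -1.64]
1 top z 0.0738 tongue n 148 y mid mm 6.9
  darkest 192.0 101.759766
2 top z 0.0739 tongue n 190 y mid mm -0.7
  darkest 193.0 113.6198
3 top z 0.0742 tongue n 222 y mid mm -2.4
  darkest 192.0 100.63606
4 top z 0.0742 tongue n 244 y mid mm 0.9
  darkest 189.0 103.675125
fin [ 0.65930552 -0.02137617  0.08297847]
```

Run:
```python
from h import *
job.sign_off(); st()
```

```text
the job is handed in; nothing more can be done
the job is handed in; nothing more can be done
```

I opened the keeper, seated all four guides, turned each to its mark, slid the keeper shut to its stop, and handed the job in at about 52 s of the 210 s allowed. No verdict came back.

**Seats and knock:** Each guide has its own seat. One guide was knocked about 3 cm during the run; I re-measured it before picking it up.

**Fit:** Three guides went in with slight rocking or none. The one in seat 4 needed about 11° of searching in all. Vertical force during seating stayed under about 15 N.

**Last checks:**
- **Height:** All four guide tops read 74 mm, as they should when fully home.
- **Keeper:** It travelled about 45 mm before the shut stop. The tongues are over the seats, and the fin is at its shut position.
- **Pointers:** They read 192°, 193°, 192° and 189° for seats 1 to 4, against about 190° for the marks. The error is at most 3°, and guide 2 is the worst; I did not trim it.

**Disagreements between readings:**
- **Seat 4 pointer:** My first reading put it 6° off because I had clicked the keyway gap instead of the pointer line. Re-measuring gave about 1°.
- **Barrel bores:** A rough check from the bores on top gave 182° to 196°. I judged it less reliable than the pointer lines and did not use it.
- **Seat 1 tongue:** Its centre read 7 mm off in the last image, where the other three read under 3 mm. I took this as the guide partly hiding it.

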